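Fetch the calibration bottle from the parts crate and stand it on the balance

TASK

Pick the small calibration bottle out of the crate of mixed labware and lay it on its side in the V-shaped rest, and let go of it there. Then take it again another way and stand it upright on its base in the middle of the balance pan, and let go. Leave everything else in the crate.

Things in the scene. Friction and masses are not known exactly. Their poses are not given: they have to be found in the camera images.
- bottle: the calibration bottle: short, squat, white, round, 42 mm in diameter and 78 mm long with its shoulder and a 24 mm wide screw cap, about 70 g; straight-sided from its base to about 55 mm; it is the only thing of its thickness in the crate (the big tubes are thinner and longer). Origin at the centre of its flat base, z runs along its axis from base to cap. At the start it lies on its side on the crate floor
- bottle_mid (a point): the middle of the bottle: on its axis, 39 mm from the base
- crate: fixed open grey crate, outside 200 mm along its x, 270 mm along its y, 65 mm high, with an 8 mm lip outside the rim; walls 4 mm, floor 4 mm thick. Origin under the middle of its floor, z up. The bottle and two big tubes lie roughly along the crate's x, in changing order
- rest: fixed V-shaped bottle rest of aluminium, 60 mm long along its x, 38 mm wide, 25 mm high, an open 90 degree V on top; narrower than the bottle, so fingers can pass down beside it. Origin at the centre of its underside, z up
- rest_axis (a point): the point 38 mm above the bench over the middle of the rest where the axis of a 42 mm bottle lying in the V runs; its x axis runs along the V
- balance: fixed bench balance, 190 mm along its x, 170 mm wide, housing 48 mm high; a flat round steel pan of 116 mm diameter and 6 mm thick, with a dark display in front of it (at its -x side). Origin at the centre of its underside
- pan_top (a point): the centre of the pan's upper face, 60 mm above the bench
- tube_a: capped tube, 116 mm long, 28 mm thick, cap 33 mm, lying in the crate; origin at its tip end, z runs to the cap
- tube_b: a second such tube lying in the crate
- thin_a: thin clear test tube, 17 mm thick, 112 mm long, lying near one end wall of the crate; origin at its bottom end, z along it
- thin_b: a second such test tube at the other end wall
- vial: little screw vial, 22 mm thick, 48 mm long, lying in the crate; origin at its base, z along it
- vial_b: a second such vial lying in the crate

How it is judged:
By the outcome, as a careful person would: the job done as asked, in the order asked, and still so for the second after the job is handed in, with the robot touching nothing.
It also fails if it takes over 48 s, if anything falls off the work surface, if the arm or the gripper's body presses on something with over 40 N, if the wrist force passes 120 N, or if a joint passes its speed limit or range.

ROBOT

A 6-joint arm with a two-finger parallel gripper is mounted at the origin on a cart in front of the work surface, level with it; the furniture and walls round the work are solid. World frame = base frame: x ahead of the robot, y to its left, z up, the work surface at z = 0. Lengths are in m, angles in rad, forces in N, time in s.
With the tool pointing down it reaches from about 0.325 to 0.875 m from the base axis. Payload 4.4 kg.
Tool frame: the origin (TCP) lies on the centre line of the jaws, within the pads' length; the fingertips stand 25 mm ahead of it and the grasp point (between the pads) lies 6 mm ahead of it (arm.tip_reach is the x of the fingertips in the tool frame, in m); x points along the fingers, y is the direction in which the jaws open and shut, and the axes are right-handed (so a half turn about x gives the same grasp; the last joint's range is limited). The gripper opens to 85 mm and grips with 20 to 120 N. Pads are 22 mm wide; open, the fingers measure 114 mm over their backs; the gripper's body (76 mm by 85 mm) begins 54 mm behind the grasp point. The pads swing forward as they close: fully open they stand 13 mm farther back than shut.
Start: joints at [-1.421, 0.207, 1.542, -0, 1.393, -0.15], TCP at [0.17, -0.549, 0.256] pointing down, gripper open.
Joint ranges: [-2.73, 2.73], [-0.86, 2.22], [0.23, 2.46], [-1.11, 4.25], [0.08, 2.63], [-2.82, 2.82]. Speed limits (rad/s): [2.79, 2.79, 3.14, 3.14, 3.14, 3.14].

INTERFACE

Orientations are given as a rotation vector (axis times angle).
In Python, from workcell import arm gives the robot as it stands. The module is installed in compiled form; this text tells all that it offers.
- The arm moves only by the tool carry_out, never from a script. Its arguments are lists of equal length, an entry for each row: "slide": the shift along the world's x, y, z in mm, a list of three; "turn": the turn, a rotation vector about the world's x, y, z in rad, a list of three. In form: {"slide": [[dx, dy, dz], ...], "turn": [[rx, ry, rz], ...]}. A call has 1 to 12 rows; each row shifts and turns the commanded pose from where the row before left it; what a row does not reach is not made up. A row lasts 1/10 s, in which the tool goes at most 50 mm and 8.59 degrees, less where a joint would pass 70% of its speed; a pose out of reach is approached as far as the arm can. A call with a gripper value outside its range is refused whole. "grip" is the finger opening in mm, from 0 to 85.4, set as the call begins (left out, the last holds). The fingers move at their own pace and stop on an object; "newtons" is the grip in N (left out, the last holds). Time passes only in rows, so rows that do not move let the fingers close. It gives the time, the measured TCP pose, the force and the opening at its end, in the units of the state.
- arm.sense(): the state, without advancing time (a new reading comes with each control period).
- arm.grab_frame(name): name is "scene" or "top" or "wrist"; returns (picture, depth): 420x560x3 uint8, blue, green, red; 420x560 float32, m along the optical axis (not along the pixel's ray), 0 where there is no reading.
- arm.camera_params(name): a dict with "fx", "fy", "cx", "cy" (pixels), "R" (3x3) and "t" (3): a world point X has camera coordinates R X + t; the wrist camera has in their place "hand_eye" (4x4, takes a point from camera to tool coordinates, whose origin is the TCP and whose axes are the tool frame's). Camera axes: x right, y down, z forward; pixel columns grow to the right and rows downward; lengths in m; the calibration is good to about 2 mm. A picture is of the moment at which its call begins: read the wrist's pose just before it. camera_params takes no time and is no camera call.
- arm.finish_job(): hands the job in, once; it reports no verdict.
The state is a dict: "time": time; "joint_pos": joint angles; "dq": joint speeds; "joint_torque": joint torques, N m; "position": TCP position; "tcp_rot": TCP orientation; "contact_force": force on the tool from outside, world axes, zero at the start; "torque": the same for the moment, N m; "gripper_width": finger opening in m.
Only numpy, scipy, OpenCV 4.12 (cv2) and the standard library are available. Lean on these libraries where they do the work, as an engineer would, in place of code of your own. Each camera call takes 0.05 s, during which the arm holds its last target.

## Working session

There is one attempt and no reset: what is moved stays moved. The work goes in short steps, Python scripts to look and compute and a tool call to move; the robot and the scene stay as the last step left them, time stands still between calls to the robot, and variables do not carry over. Pictures are saved under pics/ and viewed, and the job is handed in when it is done.

Besides the shell and the picture viewer there is one more tool, called after ">>>" by a JSON object that holds its "fn" and its "kwargs". carry_out: Moves the arm, as the interface text tells. Its arguments: {"type":"object","properties":{"slide":{"type":"array","items":{"type":"array","items":{"type":"number"}}},"turn":{"type":"array","items":{"type":"array","items":{"type":"number"}}},"grip":{"type":"number"},"newtons":{"type":"number"}},"required":["slide","turn"]}

```bash
mkdir -p pics
cat > h.py <<'E'
import numpy as np, cv2
from workcell import arm
from scipy.spatial.transform import Rotation as Rn
def cloud(name):
    s=arm.sense(); im,d=arm.grab_frame(name); p=arm.camera_params(name)
    v,u=np.mgrid[0:420,0:560]
    c=np.stack([(u-p['cx'])/p['fx']*d,(v-p['cy'])/p['fy']*d,d],-1)
    if 'hand_eye' in p:
        H=np.array(p['hand_eye']); R=Rn.from_rotvec(s['tcp_rot']).as_matrix()
        c=c@H[:3,:3].T+H[:3,3]; w=c@R.T+np.array(s['position'])
    else: w=(c-np.array(p['t']))@np.array(p['R'])
    w[d==0]=np.nan
    return im,d,w
E
python3 - <<'E'
from h import *
s=arm.sense()
for k,v in s.items(): print(k,np.round(v,4))
print(arm.tip_reach)
for n in ['scene','top','wrist']:
    im,d,w=cloud(n); cv2.imwrite(f'pics/{n}0.png',im); np.savez(f'{n}0.npz',im=im,d=d,w=w)
    print(n,{k:np.round(v,3).tolist() for k,v in arm.camera_params(n).items()})
E
```

```text
time 0.0
joint_pos [-1.4215  0.2074  1.543   0.      1.3935 -0.1505]
dq [-0.0008  0.0003 -0.0006 -0.0018  0.0001  0.0002]
joint_torque [-7.00000e-04 -3.83035e+01 -2.91598e+01 -3.00000e-04  1.04000e-02
 -0.00000e+00]
position [ 0.1697 -0.5487  0.2551]
tcp_rot [ 2.0611  0.3137 -2.0611]
contact_force [0.6506 0.0938 0.4195]
torque [0.0285 0.0038 0.0273]
gripper_width 0.0855
0.025
scene {'fx': 505.713, 'fy': 505.713, 'cx': 290.41, 'cy': 221.986, 'R': [[-0.71, -0.704, -0.005], [-0.39, 0.4, -0.829], [0.586, -0.587, -0.559]], 't': [0.331, 0.285, 1.064]}
top {'fx': 459.715, 'fy': 459.715, 'cx': 273.158, 'cy': 210.815, 'R': [[-0.004, -1.0, 0.011], [-0.99, 0.003, -0.14], [0.14, -0.012, -0.99]], 't': [-0.075, 0.56, 1.17]}
wrist {'fx': 313.862, 'fy': 313.862, 'cx': 279.382, 'cy': 203.645, 'hand_eye': [[0.0, -0.325, 0.946, -0.118], [1.0, 0.0, -0.0, -0.0], [-0.0, 0.946, 0.325, -0.082], [0.0, 0.0, 0.0, 1.0]]}
```

View pics/top0.png

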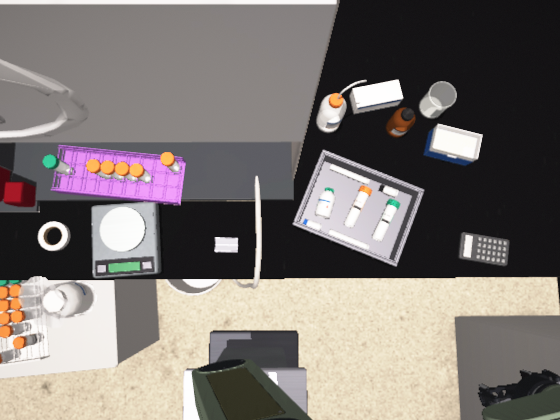

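View pics/scene0.png

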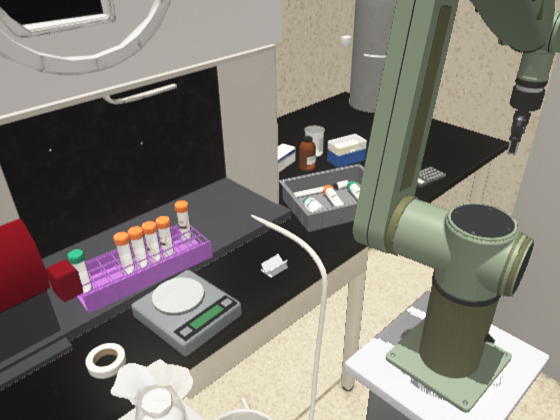

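View pics/wrist0.png

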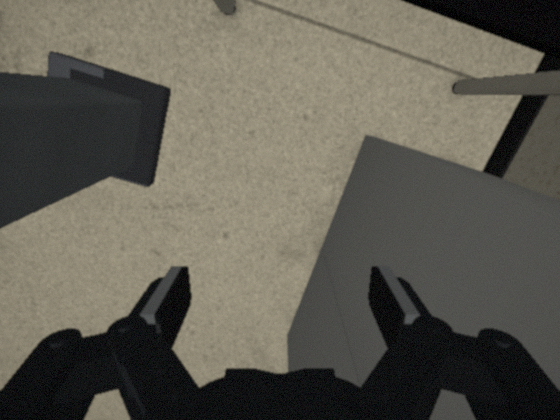

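Run:
```python
from h import *
z=np.load('top0.npz'); im,w=z['im'],z['w']
a=im[145:270,285:430]; cv2.imwrite('pics/t1.png',cv2.resize(a,None,fx=5,fy=4.5,interpolation=cv2.INTER_CUBIC))
s=np.load('scene0.npz')['im'][150:300,230:380]; cv2.imwrite('pics/s1.png',cv2.resize(s,None,fx=4,fy=4,interpolation=cv2.INTER_CUBIC))
for n,(u,v) in dict(bottle=(325,205),pan=(122,229),rest=(226,245),hose1=(257,185),hose2=(260,230),hose3=(256,270),hose4=(245,282),corner=(322,155),c2=(421,190),c3=(395,262),c4=(296,224),deck=(200,150),rackcap=(93,166), tubecap=(48,161),rackcap2=(167,158),wash=(334,100),ampoule=(400,115),wbot=(65,298),step=(270,150),hood=(200,60)).items(): print(n,np.round(w[v,u],3))
```

```text
bottle [ 0.574 -0.214  0.045]
pan [nan nan nan]
rest [0.473 0.049 0.009]
hose1 [ 0.627 -0.035  0.052]
hose2 [ 0.509 -0.043  0.049]
hose3 [ 0.406 -0.032  0.033]
hose4 [ 0.365  0.036 -0.767]
corner [ 0.706 -0.207  0.059]
c2 [ 0.611 -0.464  0.059]
c3 [ 0.424 -0.387  0.062]
c4 [ 0.522 -0.136  0.065]
deck [0.724 0.117 0.044]
rackcap [0.65  0.35  0.172]
tubecap [0.663 0.457 0.17 ]
rackcap2 [0.67  0.177 0.167]
wash [ 0.816 -0.226  0.163]
ampoule [ 0.801 -0.406  0.098]
wbot [0.336 0.465 0.017]
step [ 0.722 -0.07   0.049]
hood [0.606 0.004 0.801]
```

View pics/t1.png

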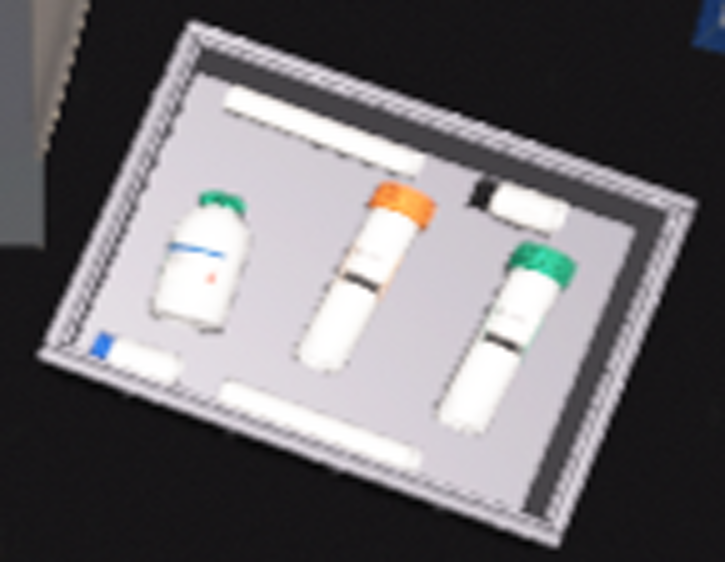

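View pics/s1.png

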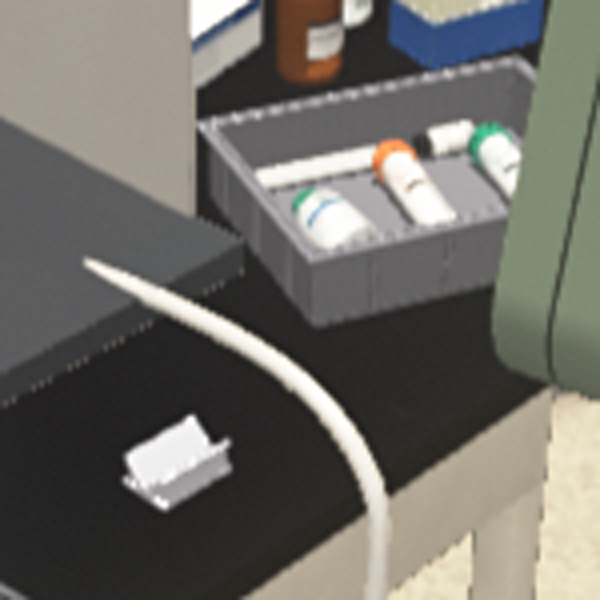

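```bash
cat >> h.py <<'E'
def ray(name,uv,z,s=None):
    p=arm.camera_params(name); uv=np.atleast_2d(uv).astype(float)
    c=np.stack([(uv[:,0]-p['cx'])/p['fx'],(uv[:,1]-p['cy'])/p['fy'],np.ones(len(uv))],-1)
    if 'hand_eye' in p:
        H=np.array(p['hand_eye']); R=Rn.from_rotvec(s['tcp_rot']).as_matrix()
        o=R@H[:3,3]+np.array(s['position']); dr=c@H[:3,:3].T@R.T
    else:
        R=np.array(p['R']); o=-R.T@np.array(p['t']); dr=c@R
    return o+dr*((z-o[2])/dr[:,2])[:,None]
E
python3 - <<'E'
from h import *
print(Rn.from_rotvec(arm.sense()['tcp_rot']).as_matrix().round(3))
z=np.load('top0.npz'); im,w,d=z['im'],z['w'],z['d']
g=cv2.cvtColor(im,cv2.COLOR_BGR2HSV)
m=((g[...,2]>215)).astype(np.uint8); m[:180]=0;m[226:]=0;m[:,:308]=0;m[:,345:]=0
n,l,st,c=cv2.connectedComponentsWithStats(m)
print(st,c)
# bottle via height
r=(w[...,2]>0.03)&(w[...,2]<0.055)
r[:183]=0;r[222:]=0;r[:,:312]=0;r[:,340:]=0
P=w[r]; print(len(P),P.mean(0),P.max(0),P.min(0))
cc=P[:,:2]-P[:,:2].mean(0); print(np.linalg.svd(cc,full_matrices=False)[1:])
# crate corners outer (pixel zoomed/5,4.5)
for zz in [(190,20),(697,203),(558,548),(38,355)]:
    print(ray('top',[285+zz[0]/5,145+zz[1]/4.5],0.065).round(4))
a=im[225:262,200:255]; cv2.imwrite('pics/r1.png',cv2.resize(a,None,fx=12,fy=12,interpolation=cv2.INTER_CUBIC))
a=im[195:285,85:170]; cv2.imwrite('pics/b1.png',cv2.resize(a,None,fx=6,fy=6,interpolation=cv2.INTER_CUBIC))
for v in range(20,290,20): print(v,[tuple(np.round(w[v,u],2).tolist()) for u in (130,220,300,330)])
E
```

```text
[[-0.     0.295 -0.955]
 [ 0.002 -0.955 -0.295]
 [-1.    -0.002 -0.   ]]
[[     0      0    560    420 233825]
 [   308    180     37     46   1369]
 [   309    185      1      1      1]
 [   341    185      1      2      2]
 [   343    188      2      2      2]
 [   344    223      1      1      1]] [[279.22420186 209.52908799]
 [326.35427319 204.6055515 ]
 [309.         185.        ]
 [341.         185.5       ]
 [343.5        188.5       ]
 [344.         223.        ]]
372 [ 0.58257147 -0.21655509  0.03930182] [ 0.62537987 -0.19073762  0.04929861] [ 0.54605243 -0.24046567  0.03017997]
(array([0.39598884, 0.20707896]), array([[-0.95235043,  0.305006  ],
       [ 0.305006  ,  0.95235043]]))
[[ 0.7192 -0.2089  0.065 ]]
[[ 0.6099 -0.4711  0.065 ]]
[[ 0.412  -0.3902  0.065 ]]
[[ 0.5225 -0.1269  0.065 ]]
20 [(0.61, 0.05, 0.87), (0.61, -0.02, 0.87), (0.61, -0.09, 0.87), (0.61, -0.12, 0.87)]
40 [(0.61, 0.06, 0.84), (0.61, -0.02, 0.84), (0.61, -0.09, 0.84), (1.06, -0.24, -0.0)]
60 [(0.61, 0.07, 0.8), (0.61, -0.02, 0.8), (0.61, -0.1, 0.8), (1.0, -0.24, -0.0)]
80 [(0.61, 0.09, 0.75), (0.61, 
[... 213 characters left out ...]
2, 0.1)]
140 [(0.61, 0.16, 0.53), (0.61, 0.01, 0.53), (0.61, -0.12, 0.52), (0.77, -0.24, -0.0)]
160 [(0.69, 0.3, 0.05), (0.7, 0.06, 0.04), (0.71, -0.15, -0.0), (0.7, -0.23, 0.03)]
180 [(0.63, 0.29, 0.09), (0.64, 0.06, 0.04), (0.65, -0.15, 0.0), (0.65, -0.23, 0.01)]
200 [(0.59, 0.3, 0.03), (0.59, 0.06, 0.02), (0.6, -0.15, -0.0), (0.59, -0.23, 0.04)]
220 [(0.54, 0.29, 0.05), (0.54, 0.07, -0.0), (0.54, -0.15, 0.0), (0.54, -0.23, -0.0)]
240 [(0.48, 0.29, 0.06), (0.49, 0.06, 0.02), (0.49, -0.15, 0.0), (0.49, -0.23, -0.01)]
260 [(0.43, 0.29, 0.05), (0.43, 0.07, -0.0), (0.43, -0.15, -0.0), (0.43, -0.23, -0.01)]
280 [(0.38, 0.4, -0.32), (0.38, 0.12, -0.56), (0.37, -0.2, -0.76), (0.37, -0.33, -0.76)]
```

View pics/r1.png

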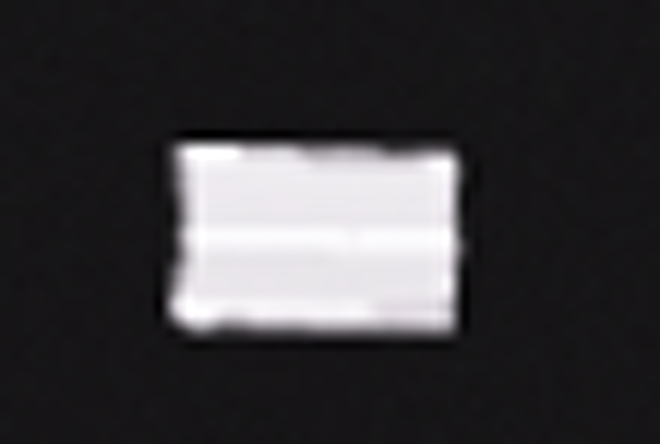

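View pics/b1.png

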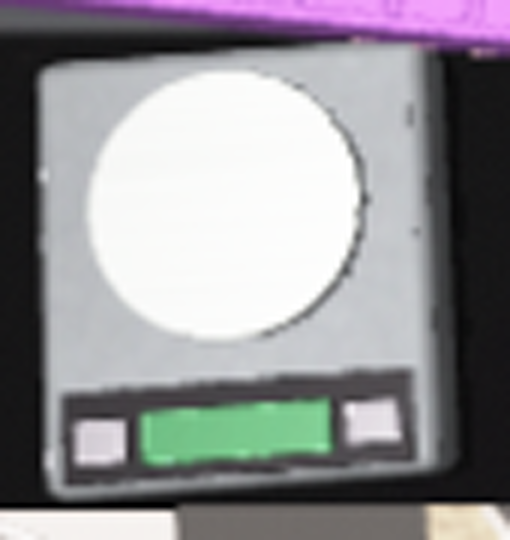

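Run:
```python
from h import *
def zz(p): return [285+p[0]/5,145+p[1]/4.5]
B=ray('top',[zz((187,320)),zz((222,195))],0.025); print(B.round(4),np.linalg.norm(B[1]-B[0]),np.degrees(np.arctan2(*(B[1]-B[0])[[1,0]])))
r=ray('top',[[200+a/12-.0,225+b/12] for a,b in [(175,145),(458,150),(455,330),(170,328)]],0.025); print(r.round(4),r.mean(0))
print(ray('top',[85+224/6,195+205/6],0.06))
# rest from scene
s=np.load('scene0.npz'); w=s['w']; sub=w[245:285,255:295]; k=(sub[...,2]>0.012)&(sub[...,2]<0.035); print(sub[k].mean(0),sub[k].max(0),sub[k].min(0))
z=np.load('top0.npz')['w'][230:258,205:245]; k=(z[...,2]>0.006); print(z[k].mean(0))
pan=s['w'][280:310,155:200].reshape(-1,3); print(np.nanmedian(pan,0))
```

```text
[[ 0.5476 -0.2087  0.025 ]
 [ 0.6228 -0.229   0.025 ]] 0.0779024142663691 -15.108049968855285
[[0.4927 0.0774 0.025 ]
 [0.4913 0.0152 0.025 ]
 [0.4518 0.0156 0.025 ]
 [0.4525 0.078  0.025 ]] [0.47207707 0.04653573 0.025     ]
[[0.51089167 0.30983754 0.06      ]]
[0.47639592 0.05311586 0.01855129] [0.49435639 0.08344486 0.02806556] [0.45375431 0.01958034 0.01208901]
[0.47546822 0.04706497 0.01608707]
[0.5109164  0.31770664 0.05966727]
```

>>> {"fn": "carry_out", "kwargs": {"slide": [[23,18.5,0],[23,18.5,0],[23,18.5,0],[23,18.5,0],[23,18.5,0],[23,18.5,0],[23,18.5,0],[23,18.5,0],[23,18.5,0]], "turn": [[0,0,0.142],[0,0,0.142],[0,0,0.142],[0,0,0.142],[0,0,0.142],[0,0,0.142],[0,0,0.142],[0,0,0.142],[0,0,0.142]]}}

```text
time: 1.05
position: [0.3775, -0.3818, 0.2559]
tcp_rot: [1.2, 1.216, -1.2]
contact_force: [0.3, 0.2, -0.3]
gripper_width: 0.0856
```

>>> {"fn": "carry_out", "kwargs": {"slide": [[23,18.5,0],[23,18.5,0],[23,18.5,0],[23,18.5,0],[23,18.5,0],[23,18.5,0],[23,18.5,0],[23,18.5,0],[23,18.5,0],[0,0,0]], "turn": [[0,0,0.142],[0,0,0.142],[0,0,0.142],[0,0,0.142],[0,0,0.142],[0,0,0.142],[0,0,0.142],[0,0,0.142],[0,0,0.142],[0,0,0]]}}

```text
time: 2.05
position: [0.5858, -0.2137, 0.2556]
tcp_rot: [0.221, 1.559, -0.219]
contact_force: [0.0, -0.1, -0.4]
gripper_width: 0.0851
```

Run:
```python
from h import *
im,d,w=cloud('wrist'); s=arm.sense(); print(np.round(s['joint_pos'],3),np.round(s['position'],4)); print(Rn.from_rotvec(s['tcp_rot']).as_matrix().round(3))
cv2.imwrite('pics/w1.png',im); np.savez('w1.npz',im=im,d=d,w=w,pos=s['position'],rot=s['tcp_rot'])
```

```text
[-0.491  0.308  1.417 -0.     1.418 -1.778] [ 0.5845 -0.215   0.2556]
[[-0.001  0.28   0.96 ]
 [ 0.     0.96  -0.28 ]
 [-1.     0.    -0.001]]
```

View pics/w1.png

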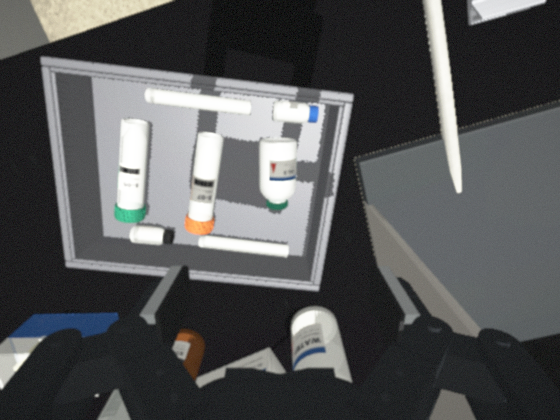

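Run:
```python
from h import *
z=np.load('w1.npz'); im,w=z['im'],z['w']; s=dict(position=z['pos'],tcp_rot=z['rot'])
cv2.imwrite('pics/w1z.png',cv2.resize(im[90:260,215:360],None,fx=4,fy=3.5,interpolation=cv2.INTER_CUBIC))
k=(w[...,2]>0.032)&(w[...,2]<0.053); k[:130]=0;k[212:]=0;k[:,:253]=0;k[:,302:]=0
P=w[k]; 
for v in range(136,212,5):
    q=np.where(k[v])[0]
    if len(q): 
        r=ray('wrist',[[q[0]-.0,v],[q[-1]+1,v]],0.025,s); print(v,q[0],q[-1],r[:,:2].round(4).ravel(), w[v,q,2].max().round(4))
for n,uv in dict(base=(277.5,138.5),cap=(277.5,209)).items(): print(n,ray('wrist',uv,.025,s))
print(ray('wrist',[[43,58],[353,95],[318,290],[67,266]],.065,s))
```

```text
141 261 294 [ 0.5415 -0.2241  0.552  -0.1882] 0.0369
146 260 294 [ 0.5465 -0.2268  0.5573 -0.1896] 0.0458
151 260 295 [ 0.5517 -0.2284  0.5629 -0.19  ] 0.0465
156 260 295 [ 0.5571 -0.2301  0.5683 -0.1915] 0.0465
161 260 295 [ 0.5624 -0.2318  0.5738 -0.193 ] 0.0468
166 260 295 [ 0.5679 -0.2335  0.5792 -0.1945] 0.0466
171 261 294 [ 0.5737 -0.2341  0.5845 -0.1971] 0.0462
176 260 294 [ 0.5789 -0.2369  0.5901 -0.1986] 0.0461
181 261 294 [ 0.5849 -0.2376  0.5958 -0.2002] 0.0463
186 260 294 [ 0.5902 -0.2405  0.6015 -0.2018] 0.0453
191 261 293 [ 0.5963 -0.2412  0.607  -0.2045] 0.0461
196 265 289 [ 0.6034 -0.2385  0.6115 -0.2105] 0.0437
201 273 282 [ 0.6119 -0.2313  0.6151 -0.2201] 0.0364
206 268 285 [ 0.6161 -0.2387  0.6221 -0.2184] 0.0363
base [[ 0.54402247 -0.20589315  0.025     ]]
cap [[ 0.6228815  -0.22906273  0.025     ]]
[[ 0.41191058 -0.38628271  0.065     ]
 [ 0.5206559  -0.12559812  0.065     ]
 [ 0.71692855 -0.20800723  0.065     ]
 [ 0.60820036 -0.46928626  0.065     ]]
```

View pics/w1z.png

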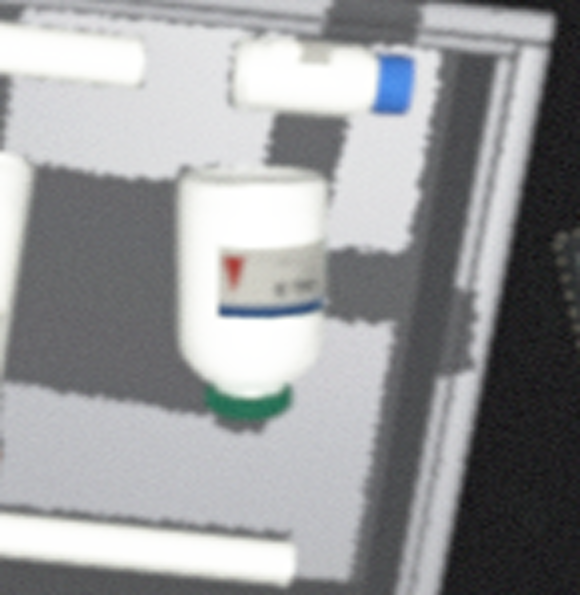

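>>> {"fn": "carry_out", "kwargs": {"slide": [[-7.5,-1,0],[0,0,-30],[0,0,-30],[0,0,-30],[0,0,-30],[0,0,-30],[0,0,0]], "turn": [[0,0,-0.015],[0,0,0],[0,0,0],[0,0,0],[0,0,0],[0,0,0],[0,0,0]], "grip": 57, "newtons": 40}}

```text
time: 2.8
position: [0.5711, -0.2165, 0.1012]
tcp_rot: [0.242, 1.569, -0.236]
contact_force: [-1.2, 0.7, -0.1]
gripper_width: 0.0569
```

Run:
```python
from h import *
s=arm.sense(); im,d,w=cloud('wrist'); print(np.round(s['position'],4),s['gripper_width'])
cv2.imwrite('pics/w2.png',im)
```

```text
[ 0.5711 -0.2165  0.1012] 0.05685770248580349
```

View pics/w2.png

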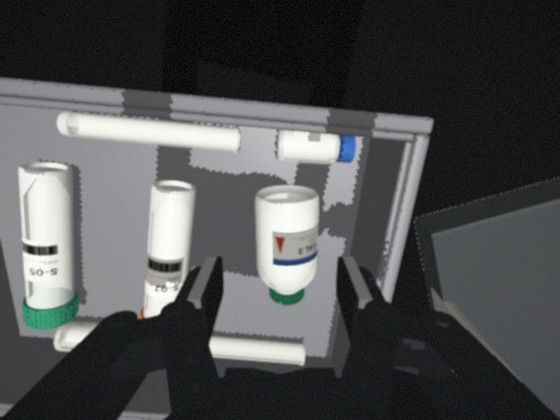

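>>> {"fn": "carry_out", "kwargs": {"slide": [[0,0,0],[0,0,0]], "turn": [[0,0,0],[0,0,0]]}}

```text
time: 3.05
position: [0.5776, -0.2186, 0.1089]
tcp_rot: [0.235, 1.554, -0.238]
contact_force: [0.1, -0.8, 0.4]
gripper_width: 0.0568
```

Run:
```python
from h import *
s=arm.sense(); im,d,w=cloud('wrist'); print(np.round(s['position'],4),s['gripper_width'],np.round(s['joint_pos'],4),np.round(s['dq'],3))
R=Rn.from_rotvec(s['tcp_rot']).as_matrix(); print(R.round(4))
np.savez('w2.npz',im=im,d=d,w=w)
k=(w[...,2]>0.03)&(w[...,2]<0.053); k[:180]=0;k[310:]=0;k[:,:240]=0;k[:,330:]=0
for v in range(190,306,8):
    q=np.where(k[v])[0]
    if len(q):
        r=ray('wrist',[[q[0],v],[q[-1]+1,v]],0.025,s); m=(r.mean(0)-s['position'])@R; print(v,q[0],q[-1],r.mean(0)[:2].round(4),m.round(4),w[v,q,2].max().round(4), w[v,q][np.argmax(w[v,q,2])].round(4))
```

```text
[ 0.5776 -0.2186  0.1089] 0.05679045585914788 [-5.0180e-01  4.4350e-01  1.5571e+00 -1.0000e-04  1.1364e+00 -1.7709e+00] [ 0.006  0.001 -0.003  0.    -0.002 -0.002]
[[ 0.0039  0.2972  0.9548]
 [-0.0023  0.9548 -0.2972]
 [-1.     -0.001   0.0044]]
190 257 317 [ 0.555  -0.2065] [ 0.0838  0.0049 -0.0255] 0.0468 [ 0.549  -0.2037  0.0468]
198 257 317 [ 0.5604 -0.2082] [ 0.0838  0.0049 -0.0199] 0.0465 [ 0.5536 -0.2063  0.0465]
206 257 317 [ 0.5659 -0.2098] [ 0.0839  0.005  -0.0141] 0.0468 [ 0.5582 -0.2084  0.0468]
214 258 317 [ 0.5716 -0.2112] [ 0.0839  0.0054 -0.0083] 0.046 [ 0.5637 -0.2094  0.046 ]
222 258 317 [ 0.5773 -0.2129] [ 0.0839  0.0054 -0.0023] 0.0463 [ 0.5667 -0.2174  0.0463]
230 258 316 [ 0.583 -0.215] [0.084  0.0051 0.0038] 0.0465 [ 0.574  -0.2118  0.0465]
238 258 316 [ 0.5889 -0.2168] [0.084  0.0052 0.0099] 0.0469 [ 0.5798 -0.2109  0.0469]
246 259 316 [ 0.595  -0.2183] [0.084  0.0056 0.0162] 0.0461 [ 0.5844 -0.2163  0.0461]
254 259 315 [ 0.6011 -0.2205] [0.084  0.0053 0.0226] 0.0471 [ 0.5887 -0.2203  0.0471]
262 262 312 [ 0.6073 -0.2223] [0.0841 0.0054 0.0291] 0.046 [ 0.5962 -0.2178  0.046 ]
270 270 304 [ 0.6137 -0.2243] [0.0841 0.0054 0.0358] 0.0449 [ 0.6023 -0.2203  0.0449]
278 272 301 [ 0.6201 -0.2266] [0.0841 0.0051 0.0426] 0.036 [ 0.6141 -0.2221  0.036 ]
286 278 296 [ 0.6268 -0.2282] [0.0842 0.0055 0.0495] 0.0374 [ 0.6197 -0.2231  0.0374]
```

>>> {"fn": "carry_out", "kwargs": {"slide": [[1.5,4.8,0],[0,0,-20],[0,0,-20],[0,0,-15],[0,0,-10],[0,0,-5],[0,0,0],[0,0,0]], "turn": [[0,0,0],[0,0,0],[0,0,0],[0,0,0],[0,0,0],[0,0,0],[0,0,0],[0,0,0]], "grip": 54}}

```text
time: 3.9
position: [0.5796, -0.2134, 0.0428]
tcp_rot: [0.234, 1.555, -0.236]
contact_force: [-11.4, 2.6, 28.9]
gripper_width: 0.0541
```

Run:
```python
from h import *
for i in range(2):
    s=arm.sense(); im,d,w=cloud('wrist'); print(np.round(s['position'],4),s['gripper_width'],np.round(s['joint_pos'],4),np.round(s['contact_force'],2))
cv2.imwrite('pics/w3.png',im)
```

```text
[ 0.5796 -0.2134  0.0428] 0.05412856771601594 [-4.9290e-01  5.3680e-01  1.5803e+00  2.0000e-04  1.0214e+00 -1.7644e+00] [-11.41   2.63  28.89]
[ 0.5796 -0.2134  0.0428] 0.05419972160187191 [-4.9300e-01  5.3680e-01  1.5803e+00  3.0000e-04  1.0215e+00 -1.7644e+00] [-13.2    2.7   28.38]
```

View pics/w3.png

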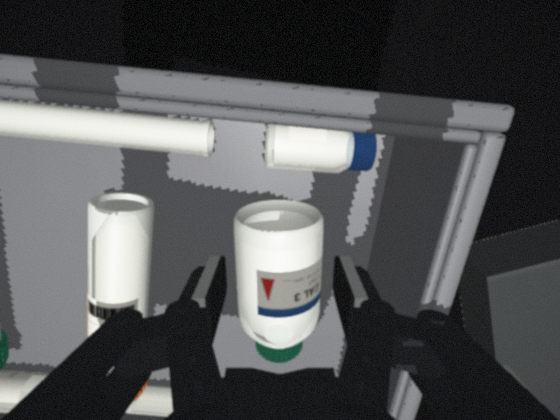

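Run:
```python
from h import *
s=arm.sense(); print(np.round(s['torque'],2),np.round(s['contact_force'],1))
R=Rn.from_rotvec(s['tcp_rot']).as_matrix(); f=np.array(s['contact_force']);t=np.array(s['torque'])
r=np.cross(f,t)/f.dot(f); print('line pt',r,'dir',f/np.linalg.norm(f),'tool',r@R,(f/np.linalg.norm(f))@R)
im,d,w=cloud('scene'); cv2.imwrite('pics/s3.png',cv2.resize(im[120:260,260:420],None,fx=4.5,fy=4,interpolation=cv2.INTER_CUBIC))
```

```text
[1.76 1.09 0.6 ] [-13.3   3.1  30.1]
line pt [-0.02841466  0.05582313 -0.01831277] dir [-0.40202787  0.09414243  0.91077483] tool [ 0.01815996  0.04495815 -0.04368012] [-0.91205736 -0.02900063 -0.40903585]
```

View pics/s3.png

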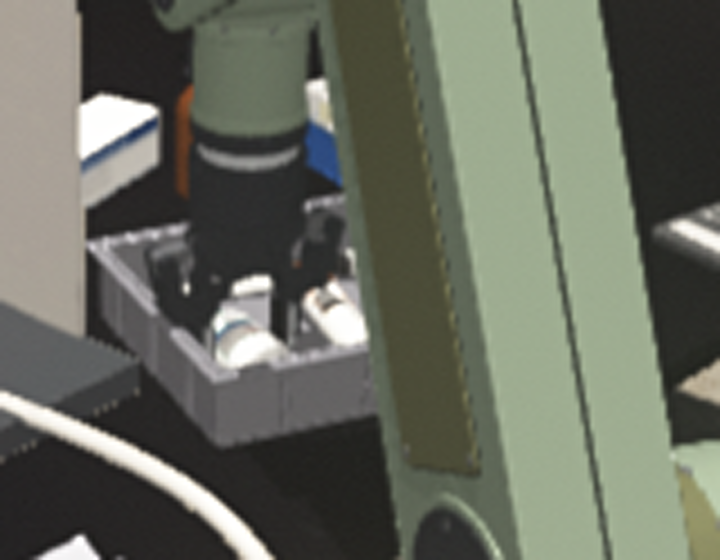

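>>> {"fn": "carry_out", "kwargs": {"slide": [[0,0,15],[-0.7,-2.4,0],[0,0,-5],[0,0,-4],[0,0,0],[0,0,0]], "turn": [[0,0,0],[0.134,-0.042,0],[0,0,0],[0,0,0],[0,0,0],[0,0,0]], "grip": 52}}

```text
time: 4.65
position: [0.5766, -0.2137, 0.0412]
tcp_rot: [0.343, 1.536, -0.125]
contact_force: [-0.2, -0.4, -0.4]
gripper_width: 0.0518
```

Run:
```python
from h import *
for i in range(1):
    im,d,w=cloud('wrist'); s=arm.sense();  print(np.round(s['position'],4),s['gripper_width'],np.round(s['joint_pos'],4),np.round(s['contact_force'],2))
cv2.imwrite('pics/w4.png',im)
```

```text
[ 0.5769 -0.2139  0.0415] 0.0519441309306406 [-0.5602  0.5469  1.5747  0.1547  1.0625 -1.9096] [-0.33  0.09  0.52]
```

View pics/w4.png

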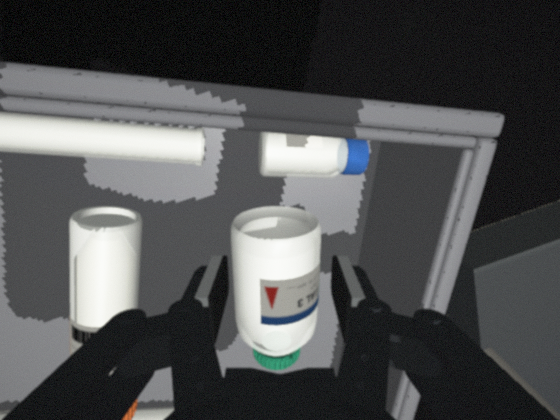

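>>> {"fn": "carry_out", "kwargs": {"slide": [[0,0,-4],[0,0,-3],[0,0,0]], "turn": [[0,0,0],[0,0,0],[0,0,0]]}}

```text
time: 5.0
position: [0.5767, -0.2144, 0.0345]
tcp_rot: [0.344, 1.535, -0.125]
contact_force: [-0.4, -0.6, -0.3]
gripper_width: 0.0517
```

Free of contact at a good depth. Close and lift a little.

>>> {"fn": "carry_out", "kwargs": {"slide": [[0,0,0],[0,0,0],[0,0,0],[0,0,0],[0,0,0],[0,0,0],[0,0,10],[0,0,20],[0,0,30],[0,0,0]], "turn": [[0,0,0],[0,0,0],[0,0,0],[0,0,0],[0,0,0],[0,0,0],[0,0,0],[0,0,0],[0,0,0],[0,0,0]], "grip": 30, "newtons": 40}}

```text
time: 6.0
position: [0.5805, -0.2169, 0.1008]
tcp_rot: [0.34, 1.524, -0.128]
contact_force: [0.6, -0.7, 1.0]
gripper_width: 0.04
```

Run:
```python
from h import *
im,d,w=cloud('wrist'); s=arm.sense(); R=Rn.from_rotvec(s['tcp_rot']).as_matrix()
print(np.round(s['position'],4),s['gripper_width'],R.round(3))
cv2.imwrite('pics/w5.png',im)
# bottle in tool frame: light rows
tl=(w-np.array(s['position']))@R; np.savez('w5.npz',im=im,tl=tl)
for v in range(200,400,10): print(v,[tl[v,u].round(3).tolist() for u in (265,279,295)])
```

```text
[ 0.5793 -0.2163  0.0987] 0.039899345644349 [[ 0.048  0.293  0.955]
 [ 0.13   0.946 -0.296]
 [-0.99   0.138  0.007]]
200 [[0.093, -0.011, -0.013], [0.094, -0.001, -0.013], [0.096, 0.011, -0.012]]
210 [[0.026, -0.008, -0.03], [0.028, -0.001, -0.03], [0.027, 0.007, -0.03]]
220 [[0.017, -0.007, -0.028], [0.018, -0.001, -0.028], [0.018, 0.007, -0.028]]
230 [[0.008, -0.007, -0.027], [0.008, -0.001, -0.027], [0.007, 0.007, -0.028]]
240 [[-0.002, -0.006, -0.027], [-0.003, -0.001, -0.028], [-0.004, 0.006, -0.028]]
250 [[-0.012, -0.006, -0.028], [-0.012, -0.001, -0.028], [-0.011, 0.006, -0.027]]
260 [[-0.012, -0.006, -0.023], [-0.012, -0.001, -0.023], [-0.011, 0.006, -0.023]]
270 [[-0.012, -0.006, -0.019], [-0.012, -0.001, -0.019], [-0.012, 0.006, -0.019]]
280 [[-0.011, -0.006, -0.014], [-0.012, -0.001, -0.015], [-0.011, 0.006, -0.014]]
290 [[-0.011, -0.006, -0.009], [-0.012, -0.001, -0.01], [-0.012, 0.006, -0.009]]
300 [[-0.012, -0.006, -0.005], [-0.013, -0.001, -0.005], [-0.012, 0.006, -0.005]]
310 [[-0.011, -0.006, 0.001], [-0.013, -0.001, -0.001], [-0.011, 0.006, 0.001]]
320 [[-0.012, -0.006, 0.005], [-0.014, -0.001, 0.003], [-0.011, 0.006, 0.005]]
330 [[-0.011, -0.007, 0.011], [-0.013, -0.001, 0.009], [-0.011, 0.006, 0.011]]
340 [[-0.01, -0.007, 0.017], [-0.012, -0.001, 0.015], [-0.011, 0.006, 0.016]]
350 [[-0.011, -0.007, 0.022], [-0.012, -0.001, 0.021], [-0.01, 0.007, 0.023]]
360 [[-0.008, -0.007, 0.031], [-0.011, -0.001, 0.027], [-0.007, 0.007, 0.032]]
370 [[-0.001, -0.007, 0.044], [-0.004, -0.001, 0.041], [-0.051, 0.004, -0.01]]
380 [[-0.055, -0.004, -0.011], [-0.055, -0.0, -0.011], [-0.056, 0.004, -0.011]]
390 [[-0.059, -0.004, -0.012], [-0.059, -0.0, -0.012], [-0.059, 0.004, -0.011]]
```

View pics/w5.png

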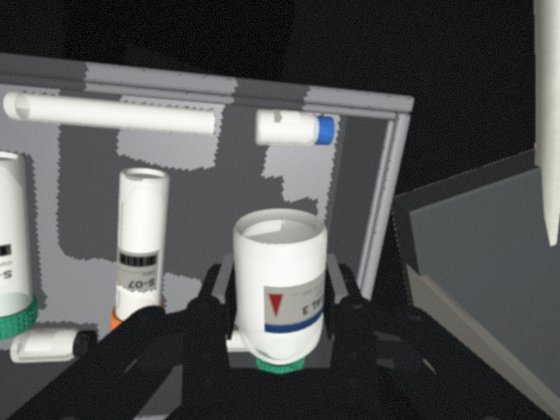

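>>> {"fn": "carry_out", "kwargs": {"slide": [[0,0,30],[0,0,30],[-10.7,27.3,0],[-10.7,27.3,0],[-10.7,27.3,0],[-10.7,27.3,0],[-10.7,27.3,0],[-10.7,27.3,0],[-10.7,27.3,0],[-10.7,27.3,0],[-10.7,27.3,0],[-10.7,27.3,0]], "turn": [[0,0,0],[-0.134,0.042,0],[0,0,-0.127],[0,0,-0.127],[0,0,-0.127],[0,0,-0.127],[0,0,-0.127],[0,0,-0.127],[0,0,-0.127],[0,0,-0.127],[0,0,-0.127],[0,0,-0.127]]}}

```text
time: 7.25
position: [0.4687, 0.0591, 0.1543]
tcp_rot: [1.212, 1.208, -1.215]
contact_force: [-0.2, 0.8, -1.4]
gripper_width: 0.04
```

>>> {"fn": "carry_out", "kwargs": {"slide": [[0,0,0],[0,0,0],[0,0,0]], "turn": [[0,0,0],[0,0,0],[0,0,0]]}}

```text
time: 7.55
position: [0.4703, 0.0575, 0.155]
tcp_rot: [1.208, 1.209, -1.209]
contact_force: [0.2, -0.9, -1.0]
gripper_width: 0.0398
```

Run:
```python
from h import *
s=arm.sense(); im,d,w=cloud('wrist'); R=Rn.from_rotvec(s['tcp_rot']).as_matrix()
print(np.round(s['position'],4),s['gripper_width'],R.round(3),np.round(s['joint_pos'],3),s['contact_force'])
cv2.imwrite('pics/w6.png',im)
tl=(w-np.array(s['position']))@R; np.savez('w6.npz',im=im,tl=tl,w=w,pos=s['position'],rot=s['tcp_rot'])
im,d,w=cloud('top'); cv2.imwrite('pics/t6.png',cv2.resize(im[160:290,170:330],None,fx=4.5,fy=4.5))
```

```text
[0.4703 0.0575 0.155 ] 0.03979637023377545 [[-0.  1.  0.]
 [-0.  0. -1.]
 [-1. -0.  0.]] [-0.061  0.105  1.884 -0.     1.152 -0.061] [ 0.15963934 -0.8553668  -1.00623919]
```

View pics/w6.png

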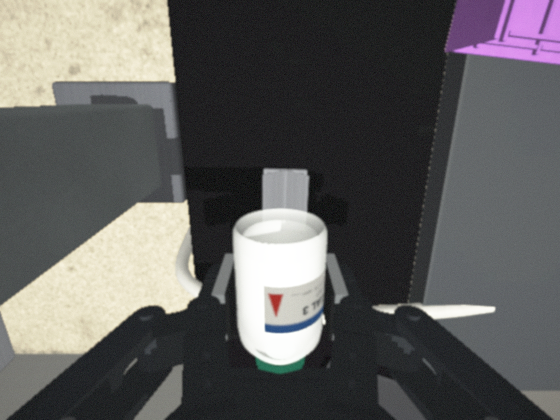

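View pics/t6.png

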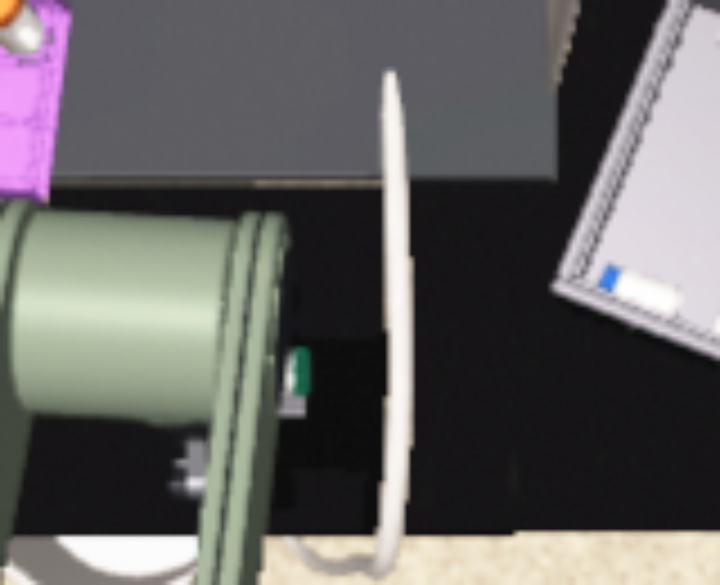

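Run:
```python
from h import *
z=np.load('w6.npz'); im=z['im']; s=dict(position=z['pos'],tcp_rot=z['rot'])
cv2.imwrite('pics/w6z.png',cv2.resize(im[155:225,245:325],None,fx=9,fy=8,interpolation=cv2.INTER_CUBIC))
g=cv2.cvtColor(im,cv2.COLOR_BGR2GRAY)
for v in (175,185,195,205):
    print(v,g[v,255:315].tolist())
```

```text
175 [14, 28, 24, 12, 21, 22, 45, 91, 141, 159, 162, 164, 159, 165, 165, 164, 165, 161, 158, 159, 158, 165, 159, 159, 158, 159, 160, 163, 165, 169, 177, 173, 166, 162, 159, 165, 160, 161, 164, 159, 159, 159, 162, 164, 162, 166, 164, 165, 163, 166, 167, 153, 128, 84, 55, 30, 27, 24, 20, 21]
185 [26, 16, 17, 21, 21, 18, 53, 107, 151, 166, 166, 163, 163, 163, 165, 164, 162, 163, 159, 161, 160, 161, 162, 158, 163, 162, 163, 163, 169, 173, 176, 172, 165, 161, 159, 163, 164, 161, 160, 157, 164, 161, 166, 166, 164, 165, 167, 165, 163, 163, 166, 168, 149, 100, 54, 28, 17, 22, 18, 26]
195 [23, 26, 28, 25, 22, 22, 52, 101, 149, 167, 166, 163, 165, 164, 162, 167, 162, 161, 160, 158, 159, 161, 161, 162, 161, 159, 164, 165, 167, 177, 174, 168, 161, 160, 162, 161, 162, 163, 162, 161, 163, 164, 162, 165, 163, 165, 162, 163, 162, 165, 167, 163, 137, 86, 32, 14, 24, 26, 23, 27]
205 [29, 23, 20, 23, 15, 24, 58, 102, 153, 168, 166, 163, 166, 165, 165, 159, 161, 159, 163, 161, 165, 162, 160, 159, 158, 163, 158, 166, 170, 174, 175, 166, 161, 160, 161, 162, 163, 167, 162, 160, 163, 166, 163, 163, 164, 166, 165, 162, 162, 169, 170, 145, 93, 39, 21, 24, 17, 27, 27, 24]
```

View pics/w6z.png

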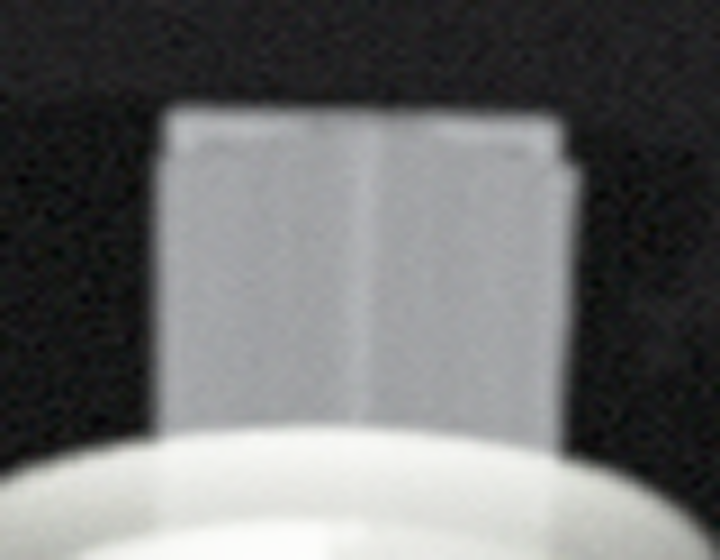

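Run:
```python
from h import *
z=np.load('w6.npz'); s=dict(position=z['pos'],tcp_rot=z['rot'])
print(ray('wrist',[[285.3,176],[284.3,205]],.0085,s).round(4))
print(ray('wrist',[[262.3,176],[308.8,176],[262.3,205],[307.2,205]],.025,s).round(4))
print(ray('wrist',[[262.3,174.5],[309,174.5],[285.5,169]],.025,s).round(4),ray('wrist',[285.5,168.5],0.0,s))
```

```text
[[0.4737 0.0754 0.0085]
 [0.473  0.0489 0.0085]]
[[0.4548 0.0795 0.025 ]
 [0.4925 0.0796 0.025 ]
 [0.4543 0.0546 0.025 ]
 [0.4919 0.0546 0.025 ]]
[[0.4548 0.0808 0.025 ]
 [0.4926 0.0808 0.025 ]
 [0.4736 0.0853 0.025 ]] [[0.47402792 0.0801614  0.        ]]
```

>>> {"fn": "carry_out", "kwargs": {"slide": [[3,2,-10],[0,0,-25],[0,0,-25],[0,0,-20],[0,0,-15],[0,0,-5],[0,0,0],[0,0,0]], "turn": [[0,0,-0.015],[0,0,0],[0,0,0],[0,0,0],[0,0,0],[0,0,0],[0,0,0],[0,0,0]]}}

```text
time: 8.45
position: [0.4738, 0.0599, 0.0556]
tcp_rot: [1.221, 1.201, -1.22]
contact_force: [0.4, -0.1, -0.1]
gripper_width: 0.0398
```

Run:
```python
from h import *
s=arm.sense(); im,d,w=cloud('wrist'); 
print(np.round(s['position'],4),s['gripper_width'],s['contact_force'])
cv2.imwrite('pics/w7.png',im)
im,d,w=cloud('scene'); cv2.imwrite('pics/s7.png',cv2.resize(im[190:300,210:340],None,fx=5,fy=5))
```

```text
[0.4738 0.0599 0.0556] 0.03983562267782758 [ 0.36812643 -0.10614429 -0.13970487]
```

View pics/w7.png

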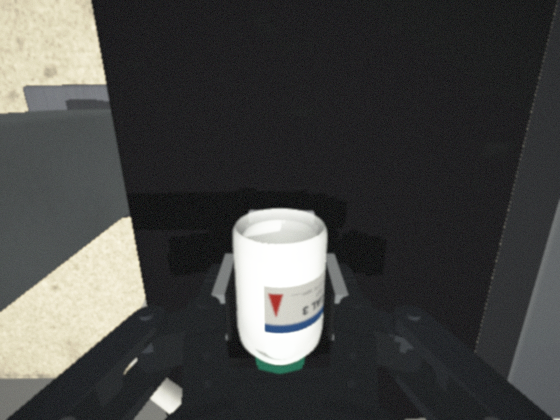

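View pics/s7.png

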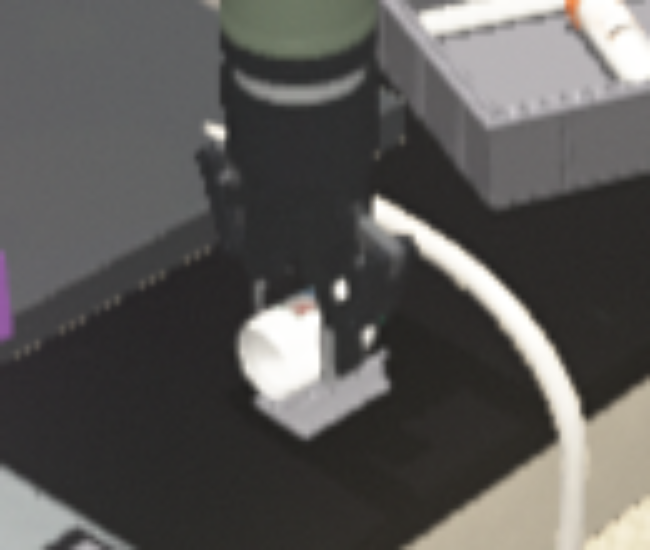

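>>> {"fn": "carry_out", "kwargs": {"slide": [[0,0,-4],[0,0,-3],[0,0,0],[0,0,0]], "turn": [[0,0,0],[0,0,0],[0,0,0],[0,0,0]]}}

```text
time: 8.95
position: [0.4744, 0.06, 0.0489]
tcp_rot: [1.222, 1.2, -1.218]
contact_force: [3.3, -0.4, -0.0]
gripper_width: 0.0397
```

>>> {"fn": "carry_out", "kwargs": {"slide": [[0,0,-2],[0,0,0],[0,0,0]], "turn": [[0,0,0],[0,0,0],[0,0,0]]}}

```text
time: 9.25
position: [0.4746, 0.0601, 0.0485]
tcp_rot: [1.222, 1.2, -1.219]
contact_force: [-1.6, 1.5, 14.3]
gripper_width: 0.0398
```

>>> {"fn": "carry_out", "kwargs": {"slide": [[0,0,0],[0,0,0],[0,0,0],[0,0,0],[0,0,10],[0,0,30],[0,0,40],[0,0,40],[0,0,0],[0,0,0]], "turn": [[0,0,0],[0,0,0],[0,0,0],[0,0,0],[0,0,0],[0,0,0],[0,0,0],[0,0,0],[0,0,0],[0,0,0]], "grip": 62}}

```text
time: 10.25
position: [0.474, 0.06, 0.168]
tcp_rot: [1.222, 1.199, -1.218]
contact_force: [-0.2, 0.3, -0.1]
gripper_width: 0.0621
```

Run:
```python
from h import *
s=arm.sense(); im,d,w=cloud('wrist'); R=Rn.from_rotvec(s['tcp_rot']).as_matrix()
print(np.round(s['position'],4),s['gripper_width'],s['contact_force'])
cv2.imwrite('pics/w8.png',im)
k=(w[...,2]>0.045)&(w[...,2]<0.07); k[:,:240]=0;k[:,320:]=0
for v in range(150,420,8):
    q=np.where(k[v])[0]
    if len(q)>8:
        r=ray('wrist',[[q[0],v],[q[-1]+1,v]],0.038,s); m=(r.mean(0)-s['position'])@R; print(v,q[0],q[-1],r.mean(0)[:2].round(4),m.round(4),w[v,q,2].max().round(4))
im,d,w=cloud('scene'); cv2.imwrite('pics/s8.png',cv2.resize(im[190:300,210:340],None,fx=5,fy=5))
```

```text
[0.474 0.06  0.168] 0.062140163431736194 [-0.17327833  0.30970688 -0.13360008]
174 256 304 [0.4741 0.0838] [ 0.13   -0.0007 -0.0238] 0.0594
182 256 305 [0.4744 0.0771] [ 0.13   -0.0003 -0.0171] 0.0595
190 256 304 [0.4739 0.0703] [ 0.13   -0.0007 -0.0103] 0.0594
198 256 304 [0.4738 0.0634] [ 0.13   -0.0007 -0.0034] 0.06
206 256 304 [0.4738 0.0563] [ 0.13   -0.0006  0.0037] 0.0597
214 256 303 [0.4732 0.0492] [ 0.13   -0.0011  0.0109] 0.0606
222 257 303 [0.4736 0.0418] [ 0.13   -0.0006  0.0182] 0.0597
230 257 303 [0.4735 0.0344] [ 0.13   -0.0006  0.0256] 0.0604
238 260 298 [0.4725 0.0269] [ 0.13   -0.0015  0.0332] 0.0592
246 270 289 [0.4728 0.0192] [ 0.13   -0.001   0.0409] 0.055
254 267 291 [0.4722 0.0113] [ 0.13   -0.0015  0.0487] 0.0513
302 240 319 [ 0.472 -0.039] [ 0.13  -0.001  0.099] 0.0524
310 241 319 [ 0.4723 -0.048 ] [ 0.13   -0.0005  0.108 ] 0.058
```

View pics/w8.png

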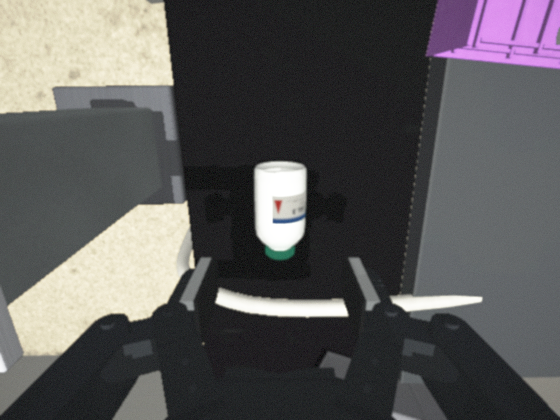

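View pics/s8.png

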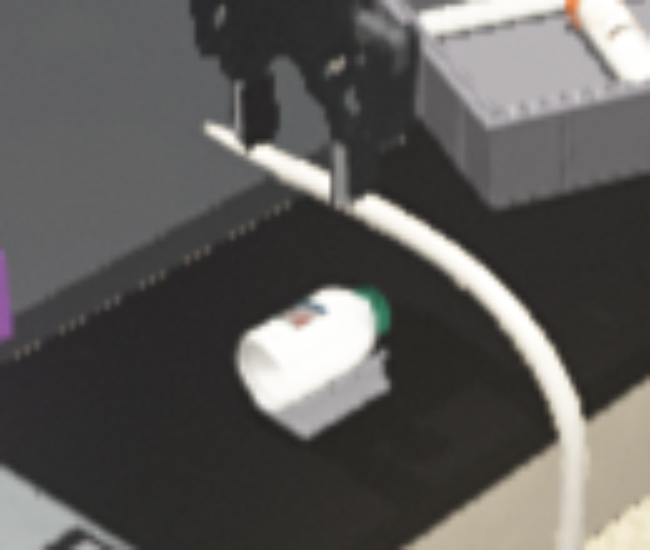

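>>> {"fn": "carry_out", "kwargs": {"slide": [[-0.1,-12.2,-8],[-0.1,-12.2,-8],[-0.1,-12.2,-8],[-0.1,-12.2,-8],[-0.1,-12.2,-8],[-0.1,-12.2,-8],[0,0,0],[0,0,0],[0,0,0]], "turn": [[0.1164,-0.0017,0],[0.1164,-0.0017,0],[0.1164,-0.0017,0],[0.1164,-0.0017,0],[0.1164,-0.0017,0],[0.1164,-0.0017,0],[0,0,0],[0,0,0],[0,0,0]]}}

```text
time: 11.25
position: [0.4721, -0.0121, 0.1182]
tcp_rot: [1.716, 1.693, -0.801]
contact_force: [-0.1, -0.2, 0.1]
gripper_width: 0.0625
```

Run:
```python
from h import *
s=arm.sense(); im,d,w=cloud('wrist'); R=Rn.from_rotvec(s['tcp_rot']).as_matrix()
print(np.round(s['position'],4),s['gripper_width'],s['contact_force'],np.round(s['joint_pos'],3)); print(R.round(3))
cv2.imwrite('pics/w9.png',im)
tl=(w-np.array(s['position']))@R
k=(w[...,2]>0.045)&(w[...,2]<0.07); k[:,:240]=0;k[:,320:]=0
for v in range(60,420,10):
    q=np.where(k[v])[0]
    if len(q)>8:
        r=ray('wrist',[[q[0],v],[q[-1]+1,v]],0.038,s); m=(r.mean(0)-s['position'])@R; print(v,q[0],q[-1],r.mean(0)[:2].round(4),m.round(4),w[v,q,2].max().round(4))
```

```text
[ 0.4721 -0.0121  0.1182] 0.062455191804347866 [-0.125707   -0.22960861  0.09289312] [-0.571  0.345  1.854  0.587  1.395 -0.798]
[[ 0.008  1.    -0.011]
 [ 0.643 -0.014 -0.766]
 [-0.766 -0.001 -0.643]]
160 277 287 [0.4745 0.1008] [ 0.134   0.0009 -0.0349] 0.0584
170 258 306 [0.4743 0.0917] [ 0.1282  0.0009 -0.028 ] 0.0601
180 257 307 [0.4741 0.0829] [ 0.1225  0.0009 -0.0212] 0.0593
190 256 308 [0.474  0.0743] [ 0.1169  0.0008 -0.0146] 0.0594
200 256 308 [0.4739 0.0659] [ 0.1115  0.0008 -0.0082] 0.0605
210 256 309 [0.4741 0.0577] [ 0.1063  0.0012 -0.0019] 0.0607
220 255 309 [0.4736 0.0497] [0.1011 0.0008 0.0042] 0.0597
230 255 309 [0.4734 0.0419] [0.0961 0.0007 0.0102] 0.06
240 256 308 [0.4733 0.0342] [0.0912 0.0007 0.0161] 0.0566
250 265 298 [0.4728 0.0268] [0.0864 0.0003 0.0218] 0.0513
260 266 296 [0.4723 0.0195] [ 0.0817 -0.0001  0.0273] 0.0513
340 240 319 [ 0.4705 -0.0332] [ 0.0479 -0.0012  0.0677] 0.0567
350 240 319 [ 0.4704 -0.0391] [ 0.044  -0.0012  0.0723] 0.0585
```

View pics/w9.png

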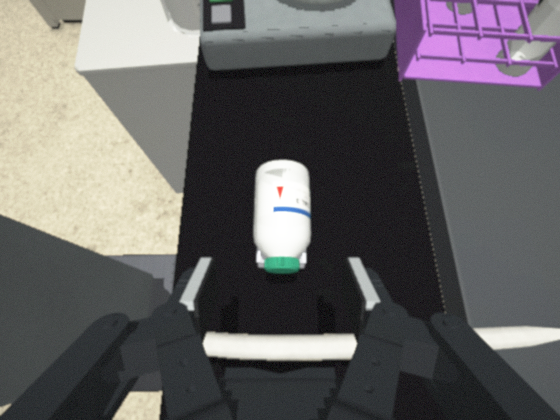

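>>> {"fn": "carry_out", "kwargs": {"slide": [[1,13,-15.5],[0,13,-15.5],[0,13,-15.5],[0,13,-15.5],[0,6,-7],[0,0,0],[0,0,0]], "turn": [[0,0,0],[0,0,0],[0,0,0],[0,0,0],[0,0,0],[0,0,0],[0,0,0]]}}

```text
time: 12.0
position: [0.474, 0.045, 0.0501]
tcp_rot: [1.715, 1.691, -0.799]
contact_force: [-0.7, -0.4, -0.9]
gripper_width: 0.062
```

Run:
```python
from h import *
s=arm.sense(); im,d,w=cloud('wrist'); R=Rn.from_rotvec(s['tcp_rot']).as_matrix()
print(np.round(s['position'],4),s['gripper_width'],s['contact_force'])
cv2.imwrite('pics/w10.png',im)
im,d,w=cloud('scene'); cv2.imwrite('pics/s10.png',cv2.resize(im[170:300,210:340],None,fx=4.6,fy=4.6))
```

```text
[0.474  0.045  0.0501] 0.06199031670184073 [-0.6574248  -0.41724402 -0.91482735]
```

View pics/w10.png

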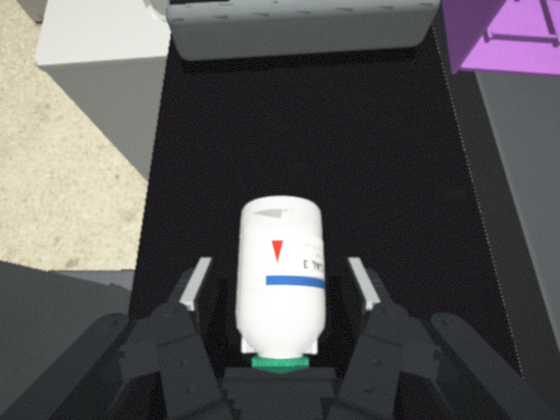

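View pics/s10.png

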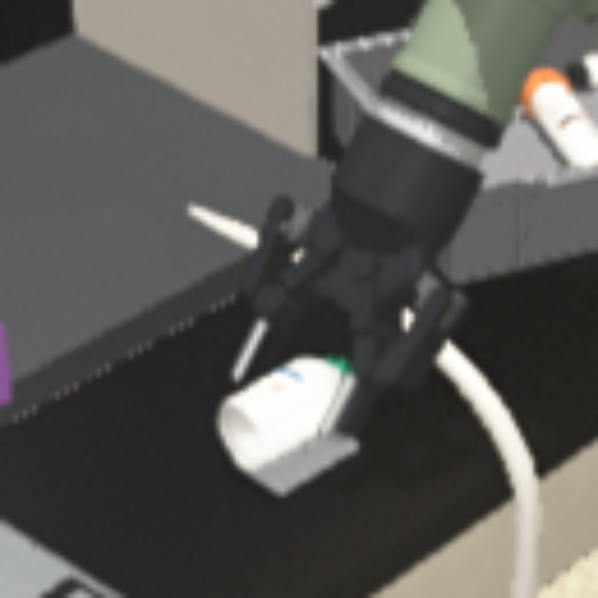

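>>> {"fn": "carry_out", "kwargs": {"slide": [[0,6,-6.5],[0,0,0]], "turn": [[0,0,0],[0,0,0]]}}

```text
time: 12.3
position: [0.4731, 0.0512, 0.0424]
tcp_rot: [1.717, 1.692, -0.801]
contact_force: [-0.6, -0.4, -0.2]
gripper_width: 0.0618
```

>>> {"fn": "carry_out", "kwargs": {"slide": [[0,0,0],[0,0,0],[0,0,0],[0,0,0],[0,0,0],[0,0,0],[0,0,8],[0,0,20],[0,0,20],[0,0,0],[0,0,0]], "turn": [[0,0,0],[0,0,0],[0,0,0],[0,0,0],[0,0,0],[0,0,0],[0,0,0],[0,0,0],[0,0,0],[0,0,0],[0,0,0]], "grip": 30, "newtons": 45}}

```text
time: 13.4
position: [0.4728, 0.0509, 0.0905]
tcp_rot: [1.715, 1.692, -0.801]
contact_force: [-1.1, -0.3, -1.5]
gripper_width: 0.04
```

Run:
```python
from h import *
s=arm.sense(); im,d,w=cloud('wrist'); R=Rn.from_rotvec(s['tcp_rot']).as_matrix()
print(np.round(s['position'],4),s['gripper_width'],s['contact_force'])
cv2.imwrite('pics/w11.png',im)
tl=(w-np.array(s['position']))@R; np.savez('w11.npz',im=im,tl=tl,w=w,pos=s['position'],rot=s['tcp_rot'])
for v in range(200,400,10): print(v,tl[v,279].round(4).tolist(),w[v,279].round(4))
```

```text
[0.4728 0.0509 0.0905] 0.03995907666592372 [-1.09498519 -0.2585636  -1.53622883]
200 [0.1213, -0.0019, -0.0049] [0.472  0.1327 0.0007]
210 [0.011, -0.0017, -0.0368] [0.4716 0.0862 0.1057]
220 [0.0073, -0.0017, -0.0335] [0.4715 0.0813 0.1065]
230 [0.0057, -0.0017, -0.0296] [0.4715 0.0772 0.1052]
240 [0.0025, -0.0017, -0.0264] [0.4714 0.0727 0.1055]
250 [-0.0021, -0.0017, -0.024] [0.4714 0.068  0.1075]
260 [-0.004, -0.0017, -0.0204] [0.4713 0.064  0.1067]
270 [-0.0067, -0.0017, -0.0174] [0.4713 0.0599 0.1068]
280 [-0.0085, -0.0017, -0.0138] [0.4712 0.0561 0.1059]
290 [-0.0119, -0.0017, -0.0115] [0.4711 0.0521 0.107 ]
300 [-0.014, -0.0017, -0.0083] [0.4711 0.0483 0.1066]
310 [-0.0159, -0.0017, -0.0051] [0.471  0.0446 0.106 ]
320 [-0.0183, -0.0017, -0.0023] [0.471  0.041  0.1061]
330 [-0.0205, -0.0017, 0.0004] [0.4709 0.0374 0.106 ]
340 [-0.0228, -0.0017, 0.0032] [0.4709 0.0339 0.1059]
350 [-0.023, -0.0017, 0.0077] [0.4708 0.0303 0.1033]
360 [-0.0234, -0.0017, 0.0121] [0.4708 0.0266 0.1007]
370 [-0.0221, -0.0017, 0.0186] [0.4707 0.0225 0.0955]
380 [-0.0526, -0.0016, -0.0105] [0.4709 0.0252 0.1376]
390 [-0.0571, -0.0016, -0.0121] [0.4708 0.0236 0.1421]
```

View pics/w11.png

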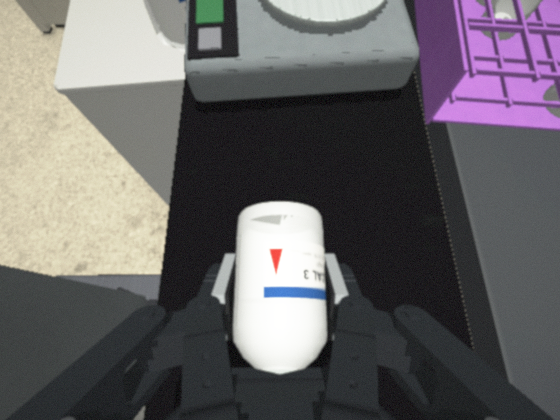

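>>> {"fn": "carry_out", "kwargs": {"slide": [[0,0,35],[0,0,35],[0,0,35],[4.8,33,0],[4.8,33,0],[4.8,33,0],[4.8,33,0],[4.8,33,0],[4.8,33,0],[4.8,33,0],[4.8,33,0]], "turn": [[0,0,0],[0,0,0],[0,0,0],[0,0,0],[0,0,0],[0,0,0],[0,0,0],[-0.131,0.0018,0],[-0.131,0.0018,0],[-0.131,0.0018,0],[-0.131,0.0018,0]]}}

```text
time: 14.55
position: [0.5113, 0.3156, 0.1949]
tcp_rot: [1.344, 1.324, -1.135]
contact_force: [0.7, -0.6, -0.9]
gripper_width: 0.0398
```

Run:
```python
from h import *
s=arm.sense(); print(np.round(s['joint_pos'],3),np.round(s['position'],4))
for n in ('top','scene'):
    im=np.load(n+'0.npz')['im']; g=cv2.cvtColor(im,cv2.COLOR_BGR2GRAY)
    if n=='top': x0,y0,x1,y1=92,200,160,258
    else: x0,y0,x1,y1=140,262,215,325
    sub=g[y0:y1,x0:x1]; print(n,np.percentile(sub,[10,50,90]))
    m=(sub>(238 if n=='top' else 205)).astype(np.uint8)
    c=max(cv2.findContours(m,cv2.RETR_EXTERNAL,cv2.CHAIN_APPROX_NONE)[0],key=cv2.contourArea)
    e=cv2.fitEllipse(cv2.convexHull(c)); print(e); uv=(e[0][0]+x0,e[0][1]+y0); print(ray(n,uv,.06))
```

```text
[0.332 0.269 1.606 0.169 1.213 0.292] [0.5113 0.3156 0.1949]
top [ 90. 199. 252.]
((29.821733474731445, 28.65644073486328), (42.63404846191406, 44.70432662963867), 47.519859313964844)
[[0.51221035 0.31119899 0.06      ]]
scene [ 66. 172. 237.]
((37.34235763549805, 32.41185760498047), (33.333648681640625, 51.877296447753906), 76.78500366210938)
[[0.50958989 0.31840348 0.06      ]]
```

>>> {"fn": "carry_out", "kwargs": {"slide": [[0,0,0],[0,0,0],[0,0,0],[0,0,0],[0,0,0],[0,0,0],[0,0,0],[0,0,0],[0,0,0],[0,0,0]], "turn": [[-0.131,0.0018,0],[-0.131,0.0018,0],[-0.131,0.0018,0],[-0.131,0.0018,0],[-0.131,0.0018,0],[-0.131,0.0018,0],[-0.131,0.0018,0],[-0.131,0.0018,0],[0,0,0],[0,0,0]]}}

```text
time: 15.55
position: [0.5111, 0.3146, 0.1932]
tcp_rot: [0.547, 0.544, -1.515]
contact_force: [-0.6, -0.1, -0.5]
gripper_width: 0.0399
```

Run:
```python
from h import *
s=arm.sense(); im,d,w=cloud('wrist'); R=Rn.from_rotvec(s['tcp_rot']).as_matrix()
print(np.round(s['position'],4),s['gripper_width'],s['contact_force'],np.round(s['joint_pos'],3)); print(R.round(3))
cv2.imwrite('pics/w12.png',im); np.savez('w12.npz',w=w,im=im,pos=s['position'],rot=s['tcp_rot'])
im,d,w=cloud('scene'); cv2.imwrite('pics/s12.png',cv2.resize(im[160:350,90:300],None,fx=3.1,fy=3.1)); np.savez('s12.npz',w=w,im=im)
```

```text
[0.5111 0.3146 0.1932] 0.039889557473195746 [-0.5506343  -0.07422937 -0.52610991] [ 0.691  0.708  1.188 -0.65   1.842  0.722]
[[-0.012  1.    -0.006]
 [-0.767 -0.013 -0.641]
 [-0.641 -0.003  0.767]]
```

View pics/w12.png

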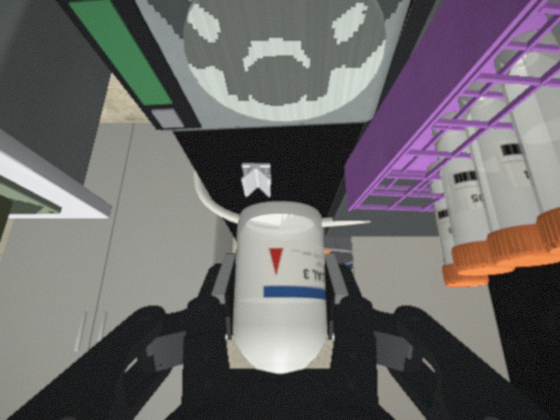

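View pics/s12.png

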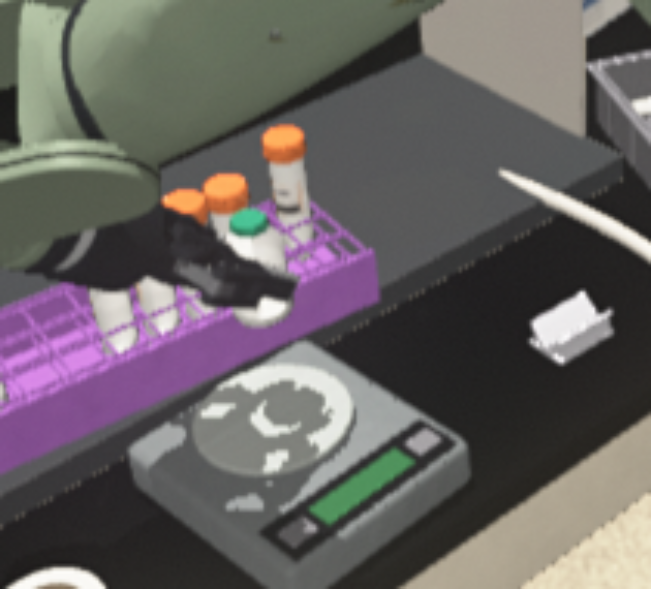

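Run:
```python
from h import *
im,d,w=cloud('top'); cv2.imwrite('pics/t12.png',cv2.resize(im[100:340,0:290],None,fx=2.6,fy=2.4))
# arm = points changed from first top frame
w0=np.load('top0.npz')['w']
w=np.load('s12.npz')['w']; w0=np.load('scene0.npz')['w']; ch=(np.abs(w-w0).max(-1)>.03)&(w[...,1]>.1)
P=w[ch]; 
for lo in np.arange(.06,.5,.04):
    q=P[(P[:,2]>=lo)&(P[:,2]<lo+.04)]
    if len(q): print(round(lo,2),len(q),np.percentile(q,2,0).round(3),np.percentile(q,98,0).round(3))
z=np.load('w12.npz'); im=z['im']; s=dict(position=z['pos'],tcp_rot=z['rot']); R=Rn.from_rotvec(s['tcp_rot']).as_matrix()
w=z['w']
for v in range(205,380,12): print(v,w[v,279].round(4))
```

```text
0.14 125 [0.487 0.294 0.155] [0.514 0.33  0.178]
0.18 302 [0.455 0.293 0.184] [0.537 0.363 0.22 ]
0.22 1763 [-0.172  0.138  0.222] [0.528 0.421 0.259]
0.26 2667 [-0.18   0.131  0.261] [0.496 0.469 0.299]
0.3 2864 [-0.174  0.124  0.301] [0.492 0.564 0.339]
0.34 4319 [-0.148  0.126  0.341] [0.503 0.593 0.379]
0.38 6851 [-0.119  0.156  0.381] [0.52  0.582 0.419]
0.42 6764 [-0.092  0.178  0.421] [0.535 0.547 0.459]
0.46 6925 [-0.065  0.199  0.461] [0.472 0.484 0.499]
205 [0.5095 0.3286 0.156 ]
217 [0.5095 0.3291 0.1618]
229 [0.5096 0.3288 0.1671]
241 [0.5096 0.3304 0.1728]
253 [0.5096 0.3294 0.1776]
265 [0.5096 0.3298 0.1827]
277 [0.5096 0.3287 0.1874]
289 [0.5097 0.3288 0.1921]
301 [0.5097 0.3302 0.1968]
313 [0.5097 0.3299 0.2012]
325 [0.5097 0.3303 0.2055]
337 [0.5097 0.3297 0.2098]
349 [0.5097 0.326  0.2141]
361 [0.5097 0.3246 0.2184]
373 [0.5102 0.3607 0.2178]
```

View pics/t12.png

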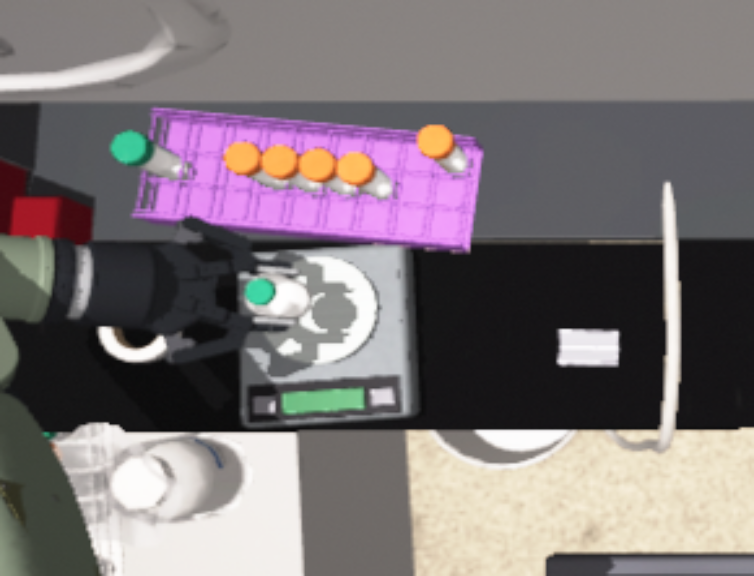

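Run:
```python
from h import *
z=np.load('top0.npz'); im,w=z['im'].astype(int),z['w']
red=(im[...,2]>70)&(im[...,1]<40)&(im[...,0]<50)&(w[...,2]>-.1); red[:,60:]=0
P=w[red]; print(len(P),np.nanmin(P,0),np.nanmax(P,0)); q=P[P[:,0]<.6]; print('x<.6',len(q), q.min(0) if len(q) else '', q.max(0) if len(q) else '')
# highest things in region under wrist x .4-.6,y .36-.65
W=w.reshape(-1,3)
for n in ('top0','scene0'):
    W=np.load(n+'.npz')['w'].reshape(-1,3)
    for a in np.arange(.36,.7,.04):
        for b in (.3,.4,.5,.55):
            q=W[(W[:,1]>a)&(W[:,1]<a+.04)&(W[:,0]>b)&(W[:,0]<b+.1)&(W[:,2]<.6)]
            if len(q) and q[:,2].max()>.05: print(n,round(a,2),b,len(q),q[:,2].max().round(3))
```

```text
478 [0.5559419  0.48979019 0.03567671] [0.61416525 0.59334685 0.21457867]
x<.6 433 [0.5559419  0.48979019 0.03567671] [0.59987886 0.59334685 0.21457867]
top0 0.36 0.3 1310 0.051
top0 0.36 0.4 409 0.06
top0 0.36 0.5 534 0.104
top0 0.36 0.55 573 0.529
top0 0.4 0.3 620 0.081
top0 0.4 0.5 430 0.052
top0 0.4 0.55 585 0.103
top0 0.44 0.3 1177 0.082
top0 0.44 0.5 617 0.05
top0 0.44 0.55 680 0.173
top0 0.48 0.3 778 0.083
top0 0.48 0.5 1114 0.215
top0 0.48 0.55 1134 0.215
top0 0.52 0.3 686 0.086
top0 0.52 0.5 776 0.213
top0 0.52 0.55 1134 0.227
scene0 0.36 0.3 511 0.053
scene0 0.36 0.4 1259 0.064
scene0 0.36 0.5 1301 0.588
scene0 0.36 0.55 2142 0.6
scene0 0.4 0.3 229 0.082
scene0 0.4 0.5 1371 0.6
scene0 0.4 0.55 2372 0.6
scene0 0.44 0.3 1087 0.085
scene0 0.44 0.5 917 0.6
scene0 0.44 0.55 2645 0.6
scene0 0.48 0.3 1426 0.086
scene0 0.48 0.5 1366 0.215
scene0 0.48 0.55 2725 0.6
scene0 0.52 0.3 1007 0.086
scene0 0.52 0.5 2135 0.441
scene0 0.52 0.55 2411 0.531
scene0 0.56 0.5 3315 0.417
scene0 0.56 0.55 3935 0.417
scene0 0.6 0.5 2062 0.315
scene0 0.6 0.55 2711 0.315
scene0 0.64 0.5 1273 0.202
scene0 0.64 0.55 1270 0.202
```

>>> {"fn": "carry_out", "kwargs": {"slide": [[-0.4,1.5,0],[-0.4,1.5,0],[-0.3,1.5,0],[-0.3,1.5,0],[0,0,-15],[0,0,-15],[0,0,0],[0,0,0]], "turn": [[0,0,0.109],[0,0,0.109],[0,0,0.109],[0,0,0.109],[0,0,0],[0,0,0],[0,0,0],[0,0,0]]}}

```text
time: 16.5
position: [0.5108, 0.3201, 0.1646]
tcp_rot: [0.4, 0.617, -1.102]
contact_force: [1.0, -0.0, 0.3]
gripper_width: 0.0397
```

Run:
```python
from h import *
s=arm.sense(); im,d,w=cloud('top'); print(np.round(s['position'],4),np.round(s['joint_pos'],3),s['contact_force'])
cv2.imwrite('pics/t13.png',cv2.resize(im[100:340,0:290],None,fx=2.6,fy=2.4))
w0=np.load('top0.npz')['w']; wt=w
im,d,w=cloud('scene'); cv2.imwrite('pics/s13.png',cv2.resize(im[120:370,0:250],None,fx=2.6,fy=2.4))
ws0=np.load('scene0.npz')['w']
for a,a0 in ((wt,w0),(w,ws0)):
    ch=(np.abs(a-a0).max(-1)>.03)&(a[...,1]>.3)&(a[...,0]>.2)
    P=a[ch]
    for lo in np.arange(.06,.5,.04):
        q=P[(P[:,2]>=lo)&(P[:,2]<lo+.04)]
        if len(q)>5: print(round(lo,2),len(q),np.percentile(q,2,0).round(3),np.percentile(q,98,0).round(3))
    print()
```

```text
[0.5108 0.3201 0.1646] [ 0.766  0.607  1.422 -0.807  1.521  0.564] [ 0.99673856 -0.03111524  0.287267  ]
0.14 185 [0.467 0.301 0.154] [0.546 0.363 0.18 ]
0.18 1158 [0.434 0.302 0.181] [0.55  0.391 0.219]
0.22 679 [0.433 0.347 0.22 ] [0.524 0.407 0.259]
0.26 1133 [0.42  0.372 0.261] [0.501 0.444 0.299]
0.3 941 [0.411 0.418 0.301] [0.479 0.464 0.336]
0.38 69 [0.325 0.374 0.406] [0.404 0.414 0.42 ]
0.42 535 [0.296 0.333 0.422] [0.384 0.4   0.459]
0.46 565 [0.268 0.304 0.461] [0.329 0.371 0.499]

0.1 84 [0.491 0.305 0.126] [0.515 0.337 0.14 ]
0.14 76 [0.451 0.3   0.14 ] [0.516 0.337 0.179]
0.18 332 [0.426 0.308 0.182] [0.499 0.414 0.22 ]
0.22 323 [0.427 0.343 0.221] [0.451 0.451 0.255]
0.26 88 [0.381 0.393 0.282] [0.478 0.559 0.3  ]
0.3 1008 [0.334 0.424 0.301] [0.454 0.579 0.34 ]
0.34 2859 [0.288 0.43  0.342] [0.434 0.57  0.379]
0.38 3213 [0.261 0.424 0.381] [0.45  0.552 0.419]
0.42 2765 [0.224 0.402 0.421] [0.42 0.52 0.46]
0.46 2674 [0.203 0.386 0.461] [0.362 0.46  0.499]
```

View pics/t13.png

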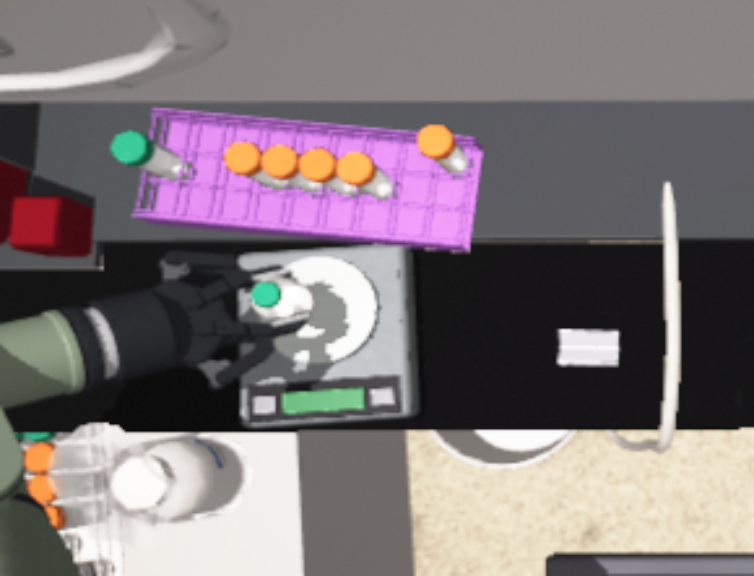

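View pics/s13.png

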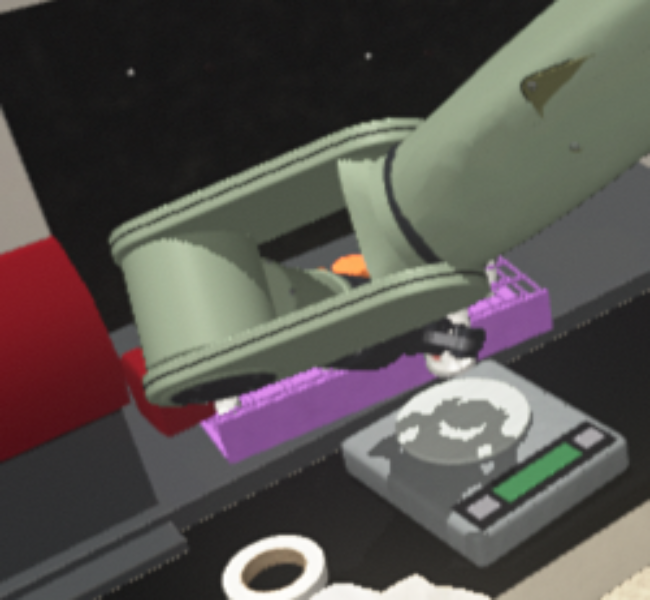

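>>> {"fn": "carry_out", "kwargs": {"slide": [[0,0,-15],[0,0,-15],[0,0,-12],[0,0,-10],[0,0,-5],[0,0,0],[0,0,0]], "turn": [[0,0,0],[0,0,0],[0,0,0],[0,0,0],[0,0,0],[0,0,0],[0,0,0]]}}

```text
time: 17.3
position: [0.5107, 0.321, 0.109]
tcp_rot: [0.401, 0.616, -1.099]
contact_force: [0.6, -0.7, -0.6]
gripper_width: 0.0395
```

Run:
```python
from h import *
s=arm.sense(); im,d,w=cloud('wrist'); print(np.round(s['position'],4),np.round(s['joint_pos'],3),s['contact_force'])
R=Rn.from_rotvec(s['tcp_rot']).as_matrix(); print(R.round(3))
cv2.imwrite('pics/w14.png',im)
for v in range(203,350,12): print(v,w[v,279].round(4))
im,d,w=cloud('scene'); cv2.imwrite('pics/s14.png',cv2.resize(im[210:350,110:270],None,fx=4.5,fy=4.2))
im,d,w=cloud('top'); cv2.imwrite('pics/t14.png',cv2.resize(im[180:290,70:190],None,fx=5.4,fy=5))
```

```text
[0.5107 0.321  0.109 ] [ 0.768  0.684  1.433 -0.813  1.459  0.629] [ 0.6192471  -0.68065803 -0.56857198]
[[ 0.315  0.912  0.262]
 [-0.699  0.41  -0.586]
 [-0.642  0.002  0.767]]
203 [0.5034 0.3335 0.0708]
215 [0.5028 0.335  0.0769]
227 [0.503  0.3345 0.0822]
239 [0.5032 0.3339 0.0873]
251 [0.5024 0.3359 0.0929]
263 [0.5034 0.3335 0.0974]
275 [0.503  0.3344 0.1024]
287 [0.503  0.3345 0.1071]
299 [0.503  0.3345 0.1117]
311 [0.5027 0.3352 0.1162]
323 [0.5025 0.3355 0.1206]
335 [0.5034 0.3336 0.1248]
347 [0.5033 0.3336 0.129 ]
```

View pics/w14.png

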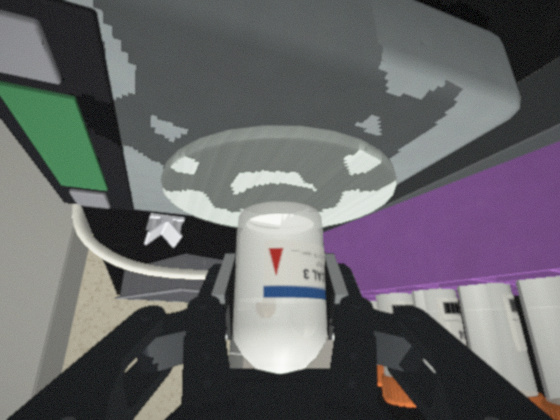

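View pics/s14.png

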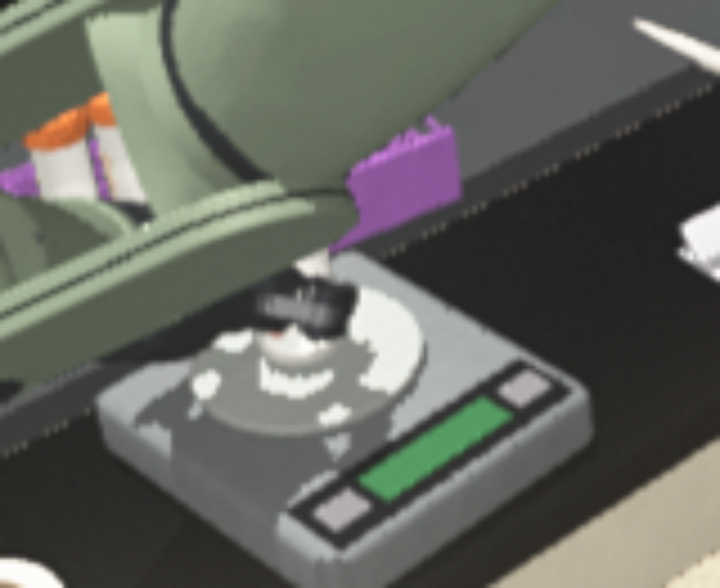

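View pics/t14.png

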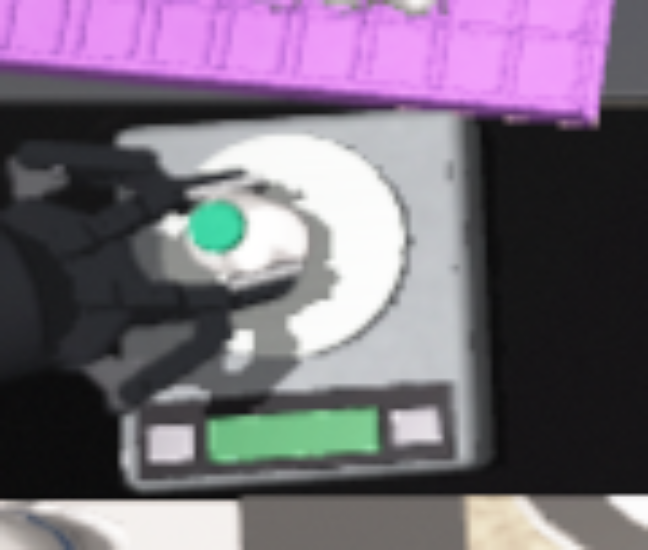

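Run:
```python
from h import *
s=arm.sense()
pts=[(162,180),(397,178),(176,155),(210,137),(245,128),(280,125),(315,128),(350,138),(384,157),(178,203),(205,216),(380,203)]
P=ray('wrist',pts,.06,s)[:,:2]; A=np.c_[2*P,np.ones(len(P))]; x=np.linalg.lstsq(A,(P**2).sum(1),rcond=None)[0]
print(x[:2],np.sqrt(x[2]+x[:2]@x[:2]), (np.linalg.norm(P-x[:2],axis=1)).round(4))
```

```text
[0.51006152 0.31951022] 0.056523114155330324 [0.0557 0.0562 0.0554 0.0563 0.0573 0.0579 0.0574 0.056  0.0553 0.0565
 0.0573 0.0569]
```

>>> {"fn": "carry_out", "kwargs": {"slide": [[-1,3,0],[0,0,-5],[0,0,-3],[0,0,0],[0,0,0]], "turn": [[0,0,0],[0,0,0],[0,0,0],[0,0,0],[0,0,0]]}}

```text
time: 17.95
position: [0.5094, 0.3237, 0.1005]
tcp_rot: [0.4, 0.617, -1.1]
contact_force: [-0.1, 0.4, 0.2]
gripper_width: 0.0396
```

>>> {"fn": "carry_out", "kwargs": {"slide": [[0,0,-2],[0,0,0]], "turn": [[0,0,0],[0,0,0]]}}

```text
time: 18.15
position: [0.5096, 0.3238, 0.0999]
tcp_rot: [0.4, 0.615, -1.1]
contact_force: [-1.3, -0.4, 3.7]
gripper_width: 0.0397
```

>>> {"fn": "carry_out", "kwargs": {"slide": [[0,0,-0.5],[0,0,0]], "turn": [[0,0,0],[0,0,0]]}}

```text
time: 18.35
position: [0.5097, 0.3238, 0.0999]
tcp_rot: [0.401, 0.615, -1.1]
contact_force: [-2.8, 0.1, 5.9]
gripper_width: 0.0398
```

>>> {"fn": "carry_out", "kwargs": {"slide": [[0,0,0],[0,0,0],[0,0,0],[0,0,0],[0,0,0]], "turn": [[0,0,0],[0,0,0],[0,0,0],[0,0,0],[0,0,0]], "grip": 64}}

```text
time: 18.85
position: [0.5095, 0.3238, 0.098]
tcp_rot: [0.4, 0.617, -1.099]
contact_force: [-0.9, 0.3, -0.5]
gripper_width: 0.064
```

Run:
```python
from h import *
s=arm.sense(); im,d,w=cloud('wrist'); print(np.round(s['position'],4),s['gripper_width'],s['contact_force'])
cv2.imwrite('pics/w15.png',im)
for v in range(203,350,24): print(v,w[v,279].round(4))
```

```text
[0.5095 0.3238 0.098 ] 0.06399715394397253 [-0.92071027  0.31835436 -0.49764886]
203 [0.5009 0.3392 0.061 ]
227 [0.5018 0.3372 0.0712]
251 [0.502  0.3368 0.0815]
275 [0.5011 0.3387 0.0917]
299 [0.5018 0.3371 0.1007]
323 [0.5019 0.337  0.1096]
347 [0.5026 0.3354 0.1181]
```

View pics/w15.png

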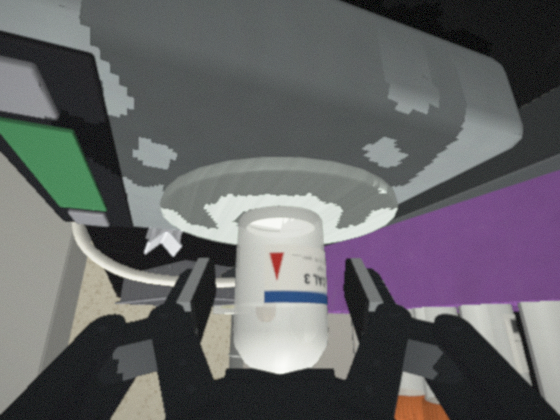

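>>> {"fn": "carry_out", "kwargs": {"slide": [[-2.5,5.6,5.1],[-4.7,10.5,9.6],[-4.7,10.5,9.6],[-4.7,10.5,9.6],[-4.7,10.5,9.6],[-4.7,10.5,9.6],[-4.7,10.5,9.6],[0,0,15],[0,0,0],[0,0,0]], "turn": [[0,0,0],[0,0,0],[0,0,0],[0,0,0],[0,0,0],[0,0,0],[0,0,0],[0,0,0],[0,0,0],[0,0,0]]}}

```text
time: 19.9
position: [0.4791, 0.3923, 0.1766]
tcp_rot: [0.402, 0.617, -1.099]
contact_force: [0.1, -0.4, 0.6]
gripper_width: 0.064
```

Run:
```python
from h import *
s=arm.sense(); im,d,w=cloud('wrist'); print(s['time'],np.round(s['position'],4),s['gripper_width'],s['contact_force'])
cv2.imwrite('pics/w16.png',im)
pts=[]
im,d,w=cloud('top'); cv2.imwrite('pics/t16.png',cv2.resize(im[180:290,70:190],None,fx=5.4,fy=5)); cv2.imwrite('pics/c16.png',cv2.resize(im[145:270,285:430],None,fx=4,fy=4))
cap=(im[...,1].astype(int)-im[...,2]>60)&(w[...,2]>.12)&(w[...,2]<.15); print(cap.sum(),w[cap].mean(0))
m=cap.astype(np.uint8); c=np.argwhere(cap).mean(0)[::-1]; print(ray('top',c,.138))
```

```text
19.9 [0.4791 0.3923 0.1766] 0.0640218820950268 [ 0.0873709  -0.37564934  0.61003557]
78 [0.51175428 0.31611344 0.13539476]
[[0.51146694 0.31521411 0.138     ]]
```

View pics/w16.png

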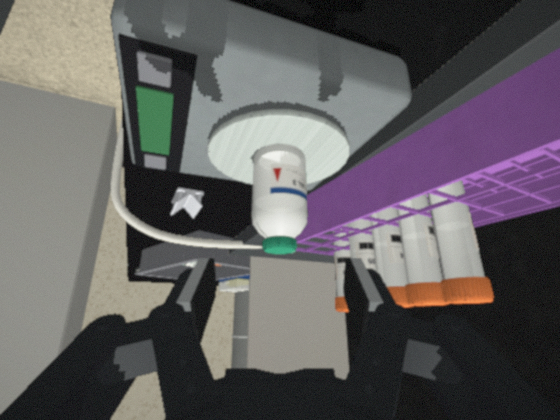

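View pics/t16.png

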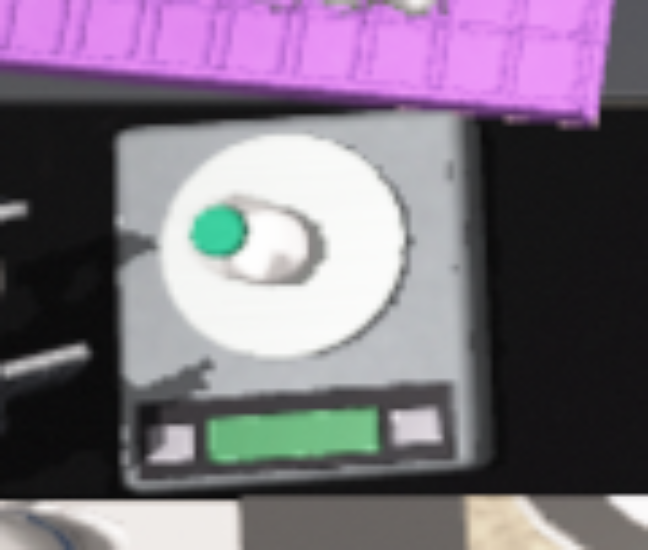

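View pics/c16.png

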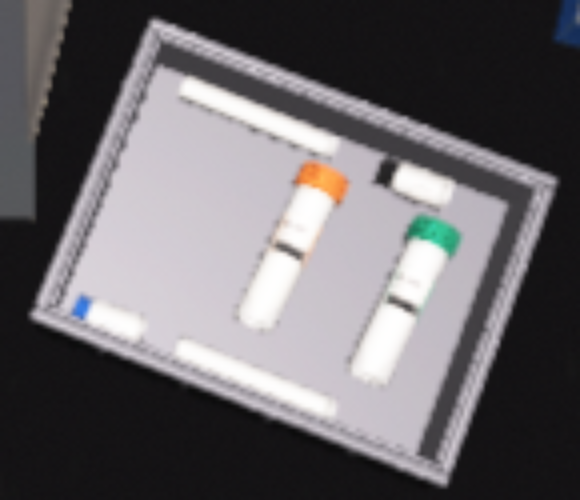

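```bash
python3 -c "
from workcell import arm
print(arm.finish_job())"
```

```text
the job is handed in; nothing more can be done
None
```

I took the bottle from the crate with a top grasp, laid it in the V rest and let go. I then took it again with the gripper tilted about 40° from the cap side, and stood it upright on the balance pan and let go. The job was handed in at about 20 s of the 48 s allowed.

**Last checks:**
- **Bottle:** it stands upright and free on the pan. The top camera puts its axis about 4 mm from the pan centre. The cameras disagreed with each other by up to about 8 mm on where the pan centre is, so I aimed between their readings.
- **Gripper:** it is open and clear of everything, with no contact force.
- **Crate:** both big tubes, both thin tubes and both vials are still in the crate and look unmoved.

**One problem:** on the first descent into the crate the gripper pressed on the crate rim with about 33 N, under the 40 N limit. I backed off, leaned the gripper away from the wall and grasped the bottle from there.

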